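# Turn out the soap blocks and lock them in the storage case

## Robot

A 6-joint arm with a two-finger parallel gripper is mounted at the origin on the work surface. World frame = base frame: x ahead of the robot, y to its left, z up, the work surface at z = 0. Lengths are in m, angles in rad, forces in N, time in s.
With the tool pointing down it reaches from about 0.25 to 0.775 m from the base axis. Payload 4 kg.
Tool frame: the origin (TCP) lies midway between the tips of the shut fingers; the grasp point (between the pads) lies 19 mm behind it (robot.tcp_to_grasp is the distance from the TCP to the grasp point, in m); z points along the fingers, x is the direction in which the jaws open and shut, and the axes are right-handed (so a half turn about z gives the same grasp; the last joint's range is limited). The gripper opens to 94 mm and grips with 3 to 60 N. Pads are 16 mm wide; open, the fingers measure 119 mm over their backs; the gripper's body (75 mm by 177 mm) begins 78 mm behind the grasp point.
Start: joints at [1.138, 0.087, 1.371, -0, 1.684, -0.103], TCP at [0.178, 0.52, 0.206] pointing down, gripper open.
Joint ranges: [-3.1, 3.1], [-0.76, 2.03], [0.27, 2.55], [-1.08, 4.22], [0.17, 2.65], [-2.57, 2.57]. Speed limits (rad/s): [2.79, 2.79, 3.14, 3.14, 3.14, 3.14].

## Interface

Orientations are given as [roll, pitch, yaw] about the fixed x, y, z axes, in that order (R = Rz(yaw) Ry(pitch) Rx(roll)).
In Python, from bench import get_obs, vision, robot gives the robot as it stands.
- The arm moves only by the tool servo_tool, never from a script. Its argument "targets" is text: rows parted by semicolons, each of 7 numbers parted by spaces: the opening, from 0 (shut) to 1 (fully open), then the shift along the tool's x, y, z as a fraction of full scale, then the turn, a rotation vector about the tool's x, y, z as a fraction of full scale. A call has 1 to 12 rows; each row is the pose to reach, as a shift and turn from the pose commanded when the call began, along the tool's axes at that moment, turning the shorter way round; what a row does not reach only later rows make up. Full scale, the value 1, is 0.25 m for a shift and pi rad for a turn. A row lasts 1/12 s, in which the tool goes at most 41.7 mm and 7.16 degrees, less where a joint would pass 70% of its speed; a pose out of reach is approached as far as the arm can. A call with a number of a shift or a turn outside -1 to 1 is refused whole. A call with a gripper value outside its range is refused whole. The fingers move at their own pace and stop on an object; the grip force is fixed at half the most. Time passes only in rows, so rows that repeat a pose let the fingers close. It gives the time, the measured TCP pose, the force and the opening at its end, in the units of the state.
- get_obs(): the state, without advancing time (a new reading comes with each control period).
- vision.snapshot(name): name is "scene" or "top" or "wrist"; returns a dict with "image" (480x640x3 uint8, red, green, blue), "mtx" (3x3 intrinsics, pixels), "k1" (the pictures are not rectified: a ray, as slopes to the right and down, at radius r is drawn at 1 + k1 r^2 times it, then the intrinsics apply), "world_from_camera" (4x4, takes a point from camera to world coordinates); the wrist camera has in their place "T_tool_cam" (4x4, takes a point from camera to tool coordinates, whose origin is the TCP and whose axes are the tool frame's). Camera axes: x right, y down, z forward; pixel columns grow to the right and rows downward; lengths in m; the calibration is good to about 2 mm. A picture is of the moment at which its call begins: read the wrist's pose just before it. There is no depth.
- robot.close_job(): hands the job in, once; it reports no verdict.
The state is a dict: "time": time; "joint_positions": joint angles; "qvel": joint speeds; "joint_torque": joint torques, N m; "tool_pos": TCP position; "ee_rot": TCP orientation; "wrist_force": force on the tool from outside, world axes, zero at the start; "wrist_torque": the same for the moment, N m; "width": finger opening in m.
Only numpy, scipy, OpenCV 4.12 (cv2) and the standard library are available. Lean on these libraries where they do the work, as an engineer would, in place of code of your own. Each camera call takes 0.05 s, during which the arm holds its last target.

## Task

Lift every soap block out of the rubber mould and lay them side by side on the floor of the plywood case, none on top of another; then push the lid fully shut, and only after that turn both steel turnbuttons square across the lid to secure it. Leave the other things in the cupboard where they are.

Things in the scene. Friction and masses are not known exactly. Their poses are not given: they have to be found in the camera images.
- case: Plywood case, fixed, 200 (x) by 270 (y) by 60 mm high, walls 8 mm, floor 8 mm, open on top; origin under its centre on the table. Lid hinged along its +x side, which faces roughly world +y (the robot's left); turnbuttons outside its -x side, each on a wooden post 24 mm wide that stands out 27 mm from the wall at y = +85 or -85 mm, 69 mm high.
- lid (a joint): Lid angle: 0 is shut flat on the case, about 1.7 is standing open just past upright (stop at 1.85). Plain plywood panel 200 by 270 by 8 mm, 0.25 kg, no handle; stiff friction hinge, about 0.4 N m: it stays where it is left at any angle and must be pushed all the way shut. Shut, its top is 68 mm above the table.
- hinge (a point): Middle of the lid's hinge line, 60 mm above the table; x, y, z axes as the case's, the hinge runs along y.
- lid_edge (a point): Middle of the lid's free edge, on the outer face (the top face once shut), 200 mm from the hinge line.
- button_a (a joint): Angle of turnbutton A, a steel bar on a vertical pivot: 0 lies along the case's front, pointing to case -y (to the other one); it grows anticlockwise from above; 1.571 (stop) is square across the lid, pointing to case +x; -0.6 (stop) is swung away from the case. Starts between -0.6 and 0.1, clear of the lid. Stiff (0.06 N m), stays where it is left.
- button_b (a joint): Angle of turnbutton B, the mirror image of A: 0 points to case +y (to A); it grows clockwise from above; 1.571 (stop) is square across the lid, pointing to case +x; other stop at -0.6. Same size, stiffness and starts as A.
- pivot_a (a point): Pivot of turnbutton A at the underside of its foot, 70 mm above the table, at x = -115, y = +85 mm in the case's frame; axes as the case's. Foot: 16 mm wide, 7 mm thick, from 15 mm behind the pivot to 50 mm beyond it; on it an upright fin 8 mm thick, 20 mm tall, from 10 mm behind to 45 mm beyond the pivot.
- pivot_b (a point): Pivot of turnbutton B at the underside of its foot, 70 mm above the table, at x = -115, y = -85 mm in the case's frame; axes as the case's.
- mould: Dark rubber mould, loose, 0.95 kg, 160 (x) by 220 (y) by 20 mm high, origin under its centre. Six open cavities 60 by 36 mm and 14 mm deep, centred at x = +36 or -36, y = +76, 0 or -76 mm. Four to six of them hold a block, the rest are empty.
- block0: Cast cream-coloured soap block, hard, 56 (x) by 32 (y) by 34 mm (z), 0.07 kg; origin at its centre. May be absent. If present it starts in a mould cavity with its upper 20 mm standing proud of the mould, long side along the mould's x.
- block1: Cast cream-coloured soap block, hard, 56 (x) by 32 (y) by 34 mm (z), 0.07 kg; origin at its centre. May be absent. If present it starts in a mould cavity with its upper 20 mm standing proud of the mould, long side along the mould's x.
- block2: Cast cream-coloured soap block, hard, 56 (x) by 32 (y) by 34 mm (z), 0.07 kg; origin at its centre. May be absent. If present it starts in a mould cavity with its upper 20 mm standing proud of the mould, long side along the mould's x.
- block3: Cast cream-coloured soap block, hard, 56 (x) by 32 (y) by 34 mm (z), 0.07 kg; origin at its centre. May be absent. If present it starts in a mould cavity with its upper 20 mm standing proud of the mould, long side along the mould's x.
- block4: Cast cream-coloured soap block, hard, 56 (x) by 32 (y) by 34 mm (z), 0.07 kg; origin at its centre. May be absent. If present it starts in a mould cavity with its upper 20 mm standing proud of the mould, long side along the mould's x.
- block5: Cast cream-coloured soap block, hard, 56 (x) by 32 (y) by 34 mm (z), 0.07 kg; origin at its centre. May be absent. If present it starts in a mould cavity with its upper 20 mm standing proud of the mould, long side along the mould's x.
- bleach: Bystander: upright white bleach bottle, 80 mm across, 230 mm tall; origin under its centre.
- bucket_lid: Bystander: grey plastic bucket lid lying flat, 260 mm across, 14 mm high; origin under its centre.
- strainer: Bystander: small steel sink strainer bowl, 80 mm across, 26 mm high; origin under its centre.
- sponge: Bystander: yellow sponge block 100 by 65 by 32 mm; origin under its centre.
- brush: Bystander: hand brush lying flat, 180 mm long; origin under its middle.
- tub: Bystander: white plastic tub, 90 mm across, 90 mm high; origin under its centre.
There are look-alikes about, which are no part of the job. Leave any yellow look-alike of the block0 alone. Leave any blue look-alike of the block1 alone.

How it is judged:
On the way, in this order (a step that is already met when the one before it is completed fails the run):
1. every soap block is in the case, none on another, with the lid still open (x of block0 in the frame of case between -0.1 and 0.1 m and y of block0 in the frame of case between -0.135 and 0.135 m and z of each of block0, block1, block2, block3, block4, block5 in the frame of case below 0.045 m and x of block1 in the frame of case between -0.1 and 0.1 m and y of block1 in the frame of case between -0.135 and 0.135 m and x of block2 in the frame of case between -0.1 and 0.1 m and y of block2 in the frame of case between -0.135 and 0.135 m and x of block3 in the frame of case between -0.1 and 0.1 m and y of block3 in the frame of case between -0.135 and 0.135 m and x of block4 in the frame of case between -0.1 and 0.1 m and y of block4 in the frame of case between -0.135 and 0.135 m and x of block5 in the frame of case between -0.1 and 0.1 m and y of block5 in the frame of case between -0.135 and 0.135 m and not (value of joint lid below 0.06 rad)), for 0.2 s.
2. the lid is fully shut (value of joint lid below 0.06 rad), for 0.2 s.
3. both turnbuttons are turned square across the lid (value of joint each of button_a, button_b above 1.35 rad), for 0.2 s.
At the end, for the whole second after the job is handed in: Every block present is inside the case with its centre less than 45 mm above the table (so not on top of another); the lid is within 0.06 rad of shut; both turnbuttons are turned past 1.35 rad (1.571 is square across the lid) (all of step 3 and x of block0 in the frame of case between -0.1 and 0.1 m and y of block0 in the frame of case between -0.135 and 0.135 m and z of each of block0, block1, block2, block3, block4, block5 in the frame of case below 0.045 m and x of block1 in the frame of case between -0.1 and 0.1 m and y of block1 in the frame of case between -0.135 and 0.135 m and x of block2 in the frame of case between -0.1 and 0.1 m and y of block2 in the frame of case between -0.135 and 0.135 m and x of block3 in the frame of case between -0.1 and 0.1 m and y of block3 in the frame of case between -0.135 and 0.135 m and x of block4 in the frame of case between -0.1 and 0.1 m and y of block4 in the frame of case between -0.135 and 0.135 m and x of block5 in the frame of case between -0.1 and 0.1 m and y of block5 in the frame of case between -0.135 and 0.135 m and value of joint lid below 0.06 rad); the robot touches nothing.
It fails at once if a turnbutton was turned across (past 0.4 rad) while the lid was not shut (over 0.15 rad) (value of joint lid above 0.15 rad and value of joint any of button_a, button_b above 0.4 rad).
It fails at once if a bystander was moved more than 6 cm (distance of any of bleach, bucket_lid, strainer, sponge, brush, tub from where it was at the start of the episode above 0.06 m).
It fails at once if the bleach bottle was knocked over (angle between bleach's own z axis and vertical above 0.6 rad).
Of block0, block1, block2, block3, block4, block5 only 4 to 6 are there at a start; the rules pass over those that are not, and their reading is None.
At some moment in a run one of block0, block1, block2, block3, block4, block5 may be knocked a few centimetres aside while the robot is not near it.
Once in a run the grip may slacken for a moment while it holds something.
It also fails if it takes over 208 s, if anything falls off the work surface, if the arm or the gripper's body presses on something with over 40 N, if the wrist force passes 120 N, or if a joint passes its speed limit or range.

## Working session

There is one attempt and no reset: what is moved stays moved. The work goes in short steps, Python scripts to look and compute and a tool call to move; the robot and the scene stay as the last step left them, time stands still between calls to the robot, and variables do not carry over. Pictures are saved under pics/ and viewed, and the job is handed in when it is done.

Besides the shell and the picture viewer there is one more tool, called after "Call:" as name(argument=value, ...), one argument or row to a line, values as JSON. servo_tool: Moves the arm, as the interface text tells. Its arguments: {"type":"object","properties":{"targets":{"type":"string"}},"required":["targets"]}

```bash
ls; mkdir -p pics; python3 - <<'E'
from bench import get_obs, vision, robot
import cv2,numpy as np
print(get_obs())
for n in ["scene","top","wrist"]:
    s=vision.snapshot(n); cv2.imwrite(f"pics/{n}0.png",s["image"][:,:,::-1])
    print(n,{k:np.round(v,4).tolist() for k,v in s.items() if k!="image"})
E
```

```text
pics
{'time': 0.0, 'joint_positions': array([ 1.13791502e+00,  8.79469054e-02,  1.37224392e+00, -2.42063551e-05,
        1.68355456e+00, -1.03102111e-01]), 'qvel': array([ 0.00126035,  0.00025001, -0.00120034,  0.0017113 , -0.00032507,
       -0.00097583]), 'joint_torque': array([ 1.91771096e-04, -3.40174913e+01, -3.02431834e+01,  7.16161681e-02,
        3.27621528e-02, -1.91167937e-04]), 'tool_pos': array([0.17789695, 0.51987044, 0.20431382]), 'ee_rot': array([-3.14139503e+00,  2.14377454e-03,  1.24101464e+00]), 'wrist_force': array([-0.35834999, -0.02952643, -0.11305725]), 'wrist_torque': array([ 9.24983243e-03,  2.57973739e-05, -6.11660755e-03]), 'width': 0.09440234812419594}
scene {'mtx': [[623.7029, 0.0, 334.621], [0.0, 623.7029, 242.489], [0.0, 0.0, 1.0]], 'k1': -0.0856, 'world_from_camera': [[-0.0419, 0.6542, -0.7551, 1.7044], [0.9989, 0.043, -0.0182, -0.0562], [0.0206, -0.7551, -0.6553, 1.0658], [0.0, 0.0, 0.0, 1.0]]}
top {'mtx': [[580.7574, 0.0, 309.6541], [0.0, 580.7574, 241.5941], [0.0, 0.0, 1.0]], 'k1': -0.0234, 'world_from_camera': [[-0.0916, -0.9712, 0.2198, 0.2834], [-0.9958, 0.09, -0.0171, -0.0789], [-0.0032, -0.2205, -0.9754, 1.2975], [0.0, 0.0, 0.0, 1.0]]}
wrist {'mtx': [[334.7054, 0.0, 322.6195], [0.0, 334.7054, 238.0719], [0.0, 0.0, 1.0]], 'k1': -0.0292, 'T_tool_cam': [[1.0, 0.0001, 0.0009, 0.0002], [-0.0004, 0.959, 0.2833, -0.0835], [-0.0008, -0.2833, 0.959, -0.1788], [0.0, 0.0, 0.0, 1.0]]}
```

View pics/top0.png

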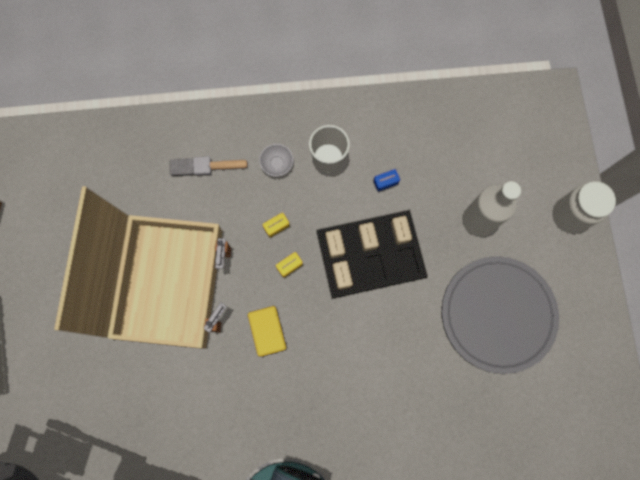

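View pics/scene0.png

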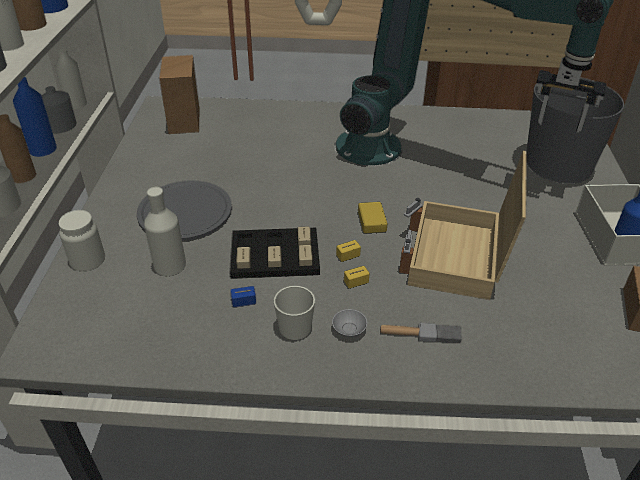

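View pics/wrist0.png

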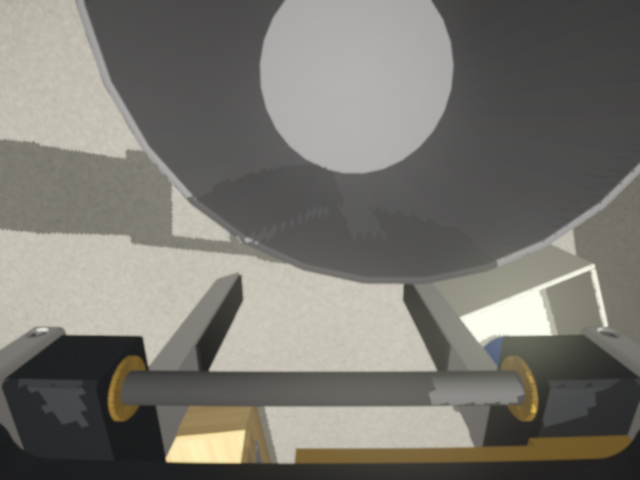

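```bash
cat > h.py <<'E'
from bench import get_obs, vision, robot
import cv2,numpy as np
from scipy.spatial.transform import Rotation as Rn
def pix2ray(s,uv):
    uv=np.asarray(uv,float).reshape(-1,2)
    K=s["mtx"]; d=np.array([s["k1"],0,0,0,0.])
    p=cv2.undistortPoints(uv.reshape(-1,1,2),K,d).reshape(-1,2)
    return np.c_[p,np.ones(len(p))]
def camT(s,obs=None):
    if "world_from_camera" in s: return s["world_from_camera"]
    T=np.eye(4);T[:3,:3]=Rn.from_euler('xyz',obs["ee_rot"]).as_matrix();T[:3,3]=obs["tool_pos"]
    return T@s["T_tool_cam"]
def plane(s,uv,z,obs=None):
    T=camT(s,obs); r=pix2ray(s,uv)@T[:3,:3].T; o=T[:3,3]
    return o+r*((z-o[2])/r[:,2])[:,None]
def proj(s,P,obs=None):
    T=np.linalg.inv(camT(s,obs)); P=np.asarray(P,float).reshape(-1,3)
    q,_=cv2.projectPoints(P@T[:3,:3].T+T[:3,3],np.zeros(3),np.zeros(3),s["mtx"],np.array([s["k1"],0,0,0,0.]))
    return q.reshape(-1,2)
def crop(s,x0,y0,x1,y1,f,name):
    cv2.imwrite("pics/"+name,cv2.resize(s["image"][y0:y1,x0:x1,::-1],None,fx=f,fy=f,interpolation=cv2.INTER_CUBIC))
def pose():
    o=get_obs(); print("t",round(o["time"],2),"p",np.round(o["tool_pos"],4),"r",np.round(o["ee_rot"],3),"w",round(o["width"],4),"F",np.round(o["wrist_force"],1)); return o
E
python3 - <<'E'
from h import *
s=vision.snapshot("top"); crop(s,40,180,240,360,4,"c1.png"); crop(s,240,150,440,300,4,"c2.png")
hsv=cv2.cvtColor(s["image"],cv2.COLOR_RGB2HSV)
roi=hsv[205:305,310:435]
m=cv2.inRange(roi,(8,30,130),(25,160,255))
cv2.imwrite("pics/m.png",cv2.resize(m,None,fx=5,fy=5))
cs,_=cv2.findContours(m,cv2.RETR_EXTERNAL,cv2.CHAIN_APPROX_NONE)
for c in cs:
    if cv2.contourArea(c)>60:
        r=cv2.minAreaRect(c); print("blk",np.round(np.add(r[0],(310,205)),1),np.round(r[1],1),r[2],plane(s,np.add(r[0],(310,205)),0.04).round(4))
v=cv2.inRange(hsv,(0,0,0),(180,255,45)); v[:205]=0;v[305:]=0;v[:,:300]=0;v[:,435:]=0
v=cv2.morphologyEx(v,cv2.MORPH_CLOSE,np.ones((25,25)))
cs,_=cv2.findContours(v,cv2.RETR_EXTERNAL,cv2.CHAIN_APPROX_NONE)
c=max(cs,key=cv2.contourArea); r=cv2.minAreaRect(c); print("mould",r); print(plane(s,cv2.boxPoints(r),0.02).round(4),plane(s,r[0],0.02))
E
```

```text
blk [342.2 274.2] [25.2 14.3] 75.96376037597656 [[ 0.4872 -0.1652  0.04  ]]
blk [334.9 242.5] [24.7 14.2] 77.00537872314453 [[ 0.5595 -0.1565  0.04  ]]
blk [368.4 235.4] [24.7 14.1] 75.96376037597656 [[ 0.5688 -0.2323  0.04  ]]
blk [401.7 228.8] [24.7 14.1] 75.96376037597656 [[ 0.5769 -0.3081  0.04  ]]
mould ((371.564697265625, 253.54116821289062), (68.33309173583984, 95.88326263427734), 77.47119140625)
[[ 0.5951 -0.121   0.02  ]
 [ 0.6241 -0.3385  0.02  ]
 [ 0.4681 -0.3513  0.02  ]
 [ 0.4412 -0.1392  0.02  ]] [[ 0.531071   -0.23712236  0.02      ]]
```

View pics/c1.png

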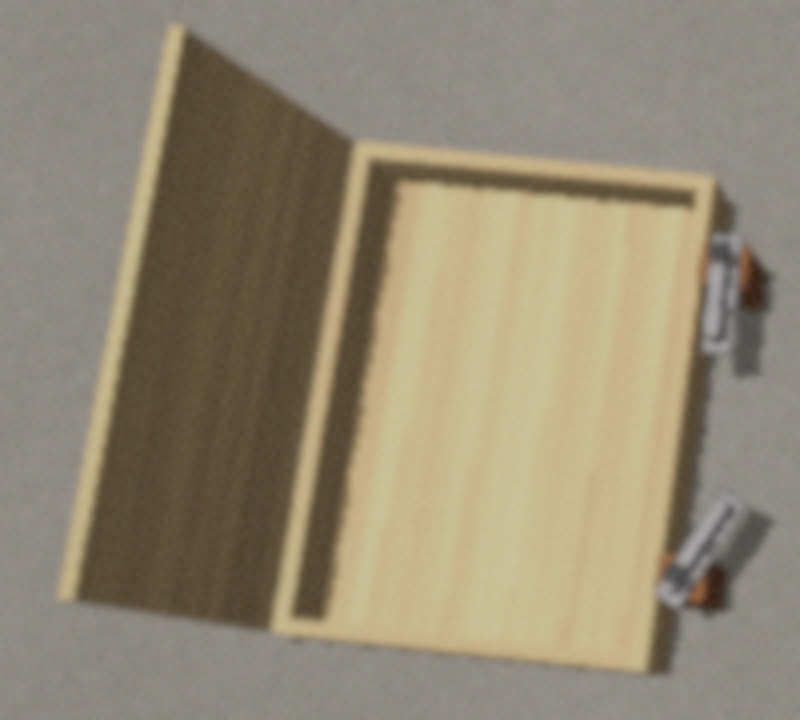

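View pics/c2.png

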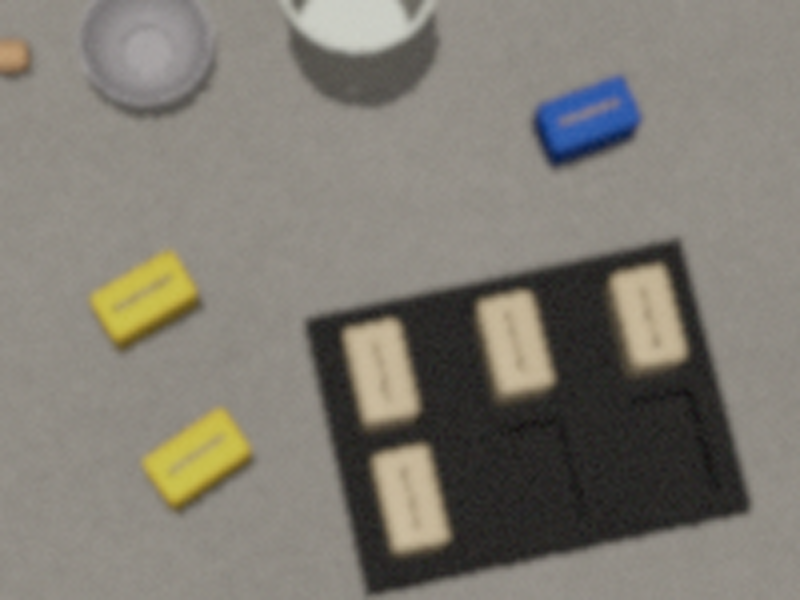

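```bash
python3 - <<'E'
from h import *
s=vision.snapshot("top")
c=np.array([(715,178),(650,670),(272,632),(358,142)])/4+(40,180)
P=plane(s,c-0.5+0.125*0,0.06); print(P.round(4), np.linalg.norm(np.roll(P,-1,0)-P,axis=1))
ctr=P.mean(0); ydir=(P[1]-P[0]+P[2]-P[3]); ydir/=np.linalg.norm(ydir); xd=(P[3]-P[0]+P[2]-P[1]); print("ctr",ctr,"caseyaw from y",np.arctan2(-ydir[0],ydir[1]),"from x",np.arctan2(xd[1],xd[0]))
yaw=np.arctan2(xd[1],xd[0])/2+(np.arctan2(ydir[1],ydir[0])-np.pi/2)/2
R=np.array([[np.cos(yaw),-np.sin(yaw)],[np.sin(yaw),np.cos(yaw)]])
for n,q in dict(A=(-.115,.085),B=(-.115,-.085),hinge=(.1,0),s1=(-.048,-.085),s2=(-.005,-.03),s3=(-.048,.03),s4=(-.005,.085)).items(): print(n,(ctr[:2]+R@q).round(4))
print("yaw",yaw)
# scene check
s2=vision.snapshot("scene"); crop(s2,380,150,540,310,5,"c3.png")
# lid edge height check by proj
import math
for th in (1.6,1.7,1.8):
    pts=[]
    for y in(-.135,.135):
        q=ctr[:2]+R@np.array([.1-.2*math.cos(th),y]); pts.append((*q,.06+.2*math.sin(th)))
    print(th,proj(s,pts).round(1).tolist())
print(proj(s2,[(*(ctr[:2]+R@np.array(q)),.06) for q in((-.1,-.135),(-.1,.135),(.1,.135),(.1,-.135))]).round(1))
E
```

```text
[[0.6204 0.0962 0.06  ]
 [0.3569 0.1457 0.06  ]
 [0.3946 0.3443 0.06  ]
 [0.6593 0.2923 0.06  ]] [0.26812366 0.20217981 0.26976584 0.19992785]
ctr [0.5077927  0.21961492 0.06      ] caseyaw from y 1.3811232292995848 from x 1.3789384311623716
A [0.4025 0.1228]
B [0.5694 0.0906]
hinge [0.5268 0.3178]
s1 [0.5821 0.1564]
s2 [0.5363 0.209 ]
s3 [0.4692 0.1782]
s4 [0.4234 0.2308]
yaw 1.3800308302309783
1.6 [[93.5, 186.5], [66.4, 330.6]]
1.7 [[83.5, 185.8], [55.9, 329.6]]
1.8 [[74.0, 185.5], [46.0, 328.6]]
[[409.2 266.8]
 [423.4 200.2]
 [498.3 212.1]
 [494.2 281.5]]
```

View pics/c3.png

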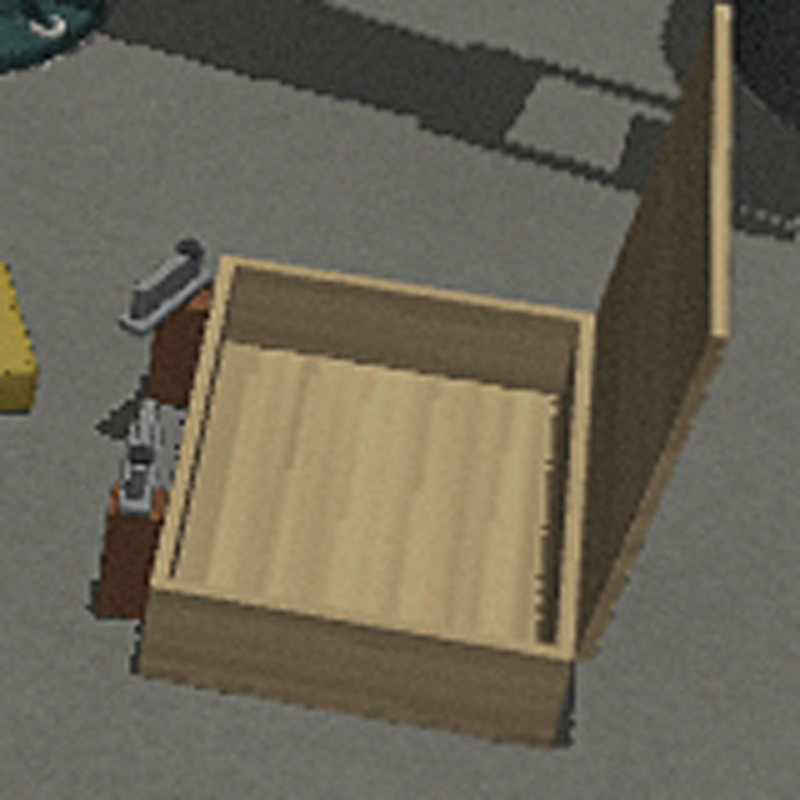

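```bash
cat >> h.py <<'E'
def rel(x,y,z,yaw,o=None):
    o=o or get_obs(); R0=Rn.from_euler('xyz',o["ee_rot"]); R1=Rn.from_euler('xyz',[np.pi,0,yaw])
    d=R0.inv().apply(np.array([x,y,z])-o["tool_pos"])/0.25
    rv=(R0.inv()*R1).as_rotvec()/np.pi
    print((x,y,z,yaw),"->",d.round(3),rv.round(4), "rows",round(np.linalg.norm(d)*.25/.0417,1),round(abs(np.linalg.norm(rv)*180/7.16),1))
E
python3 - <<'E'
from h import *
rel(0.22,0.40,0.33,1.39); rel(0.40,0.1,0.33,1.69);rel(0.487,-0.165,0.13,1.69)
E
```

```text
(0.22, 0.4, 0.33, 1.39) -> [-0.401  0.314 -0.499] [-0.      0.0002 -0.0474] rows 4.3 1.2
(0.4, 0.1, 0.33, 1.69) -> [-1.303  1.384 -0.499] [-1.000e-04  2.000e-04 -1.429e-01] rows 11.8 3.6
(0.487, -0.165, 0.13, 1.69) -> [-2.193  2.057  0.302] [-1.000e-04  2.000e-04 -1.429e-01] rows 18.1 3.6
```

Call:
servo_tool(
  targets="0.6 -0.2 0.2 -0.5 0 0 -0.05; 0.6 -0.2 0.2 -0.5 0 0 -0.05; 0.6 -0.2 0.2 -0.5 0 0 -0.05; 0.6 -0.2 0.2 -0.5 0 0 -0.1; 0.6 -0.9 0.97 -0.5 0 0 -0.14; 0.6 -0.9 0.97 -0.5 0 0 -0.14; 0.6 -0.9 0.97 -0.5 0 0 -0.14; 0.6 -0.9 0.97 -0.5 0 0 -0.14; 0.6 -0.9 0.97 -0.5 0 0 -0.14; 0.6 -0.9 0.97 -0.5 0 0 -0.143; 0.6 -0.9 0.97 -0.5 0 0 -0.143; 0.6 -0.9 0.97 -0.5 0 0 -0.143",
)

```text
time: 1.3
tool_pos: [0.3359, 0.2264, 0.3306]
ee_rot: [3.141, 0.001, 1.684]
wrist_force: [-0.9, 0.0, -0.3]
width: 0.0563
```

```bash
python3 - <<'E'
from h import *
o=pose(); rel(0.487,-0.165,0.17,1.69)
E
```

```text
t 1.3 p [0.3359 0.2264 0.3306] r [3.141e+00 1.000e-03 1.684e+00] w 0.0563 F [-0.9  0.  -0.3]
(0.487, -0.165, 0.17, 1.69) -> [-1.624  0.423  0.644] [ 0.0003  0.0002 -0.0019] rows 10.8 0.0
```

Call:
servo_tool(
  targets="0.6 -1 0.4 0 0 0 0; 0.6 -1 0.4 0 0 0 0; 0.6 -1 0.4 0 0 0 0; 0.6 -1 0.4 0 0 0 0; 0.6 -1 0.4 0 0 0 0; 0.6 -1 0.4 0 0 0 0; 0.6 -1 0.4 0 0 0 0",
)

```text
time: 1.88
tool_pos: [0.4653, -0.0099, 0.3295]
ee_rot: [-3.141, 0.0, 1.688]
wrist_force: [0.4, 0.6, -0.1]
width: 0.0565
```

```bash
python3 - <<'E'
from h import *
o=pose(); rel(0.487,-0.165,0.17,1.69)
E
```

```text
t 1.88 p [ 0.4653 -0.0099  0.3295] r [-3.141  0.     1.688] w 0.0565 F [ 0.4  0.6 -0.1]
(0.487, -0.165, 0.17, 1.69) -> [-0.626  0.014  0.638] [-0.0003  0.0001 -0.0007] rows 5.4 0.0
```

Call:
servo_tool(
  targets="0.6 -0.626 0.014 0.4 0 0 0; 0.6 -0.626 0.014 0.5 0 0 0; 0.6 -0.626 0.014 0.638 0 0 0; 0.6 -0.626 0.014 0.638 0 0 0; 0.6 -0.626 0.014 0.638 0 0 0; 0.6 -0.626 0.014 0.638 0 0 0; 0.6 -0.626 0.014 0.638 0 0 0; 0.6 -0.626 0.014 0.638 0 0 0",
)

```text
time: 2.55
tool_pos: [0.4859, -0.1612, 0.1702]
ee_rot: [-3.14, -0.002, 1.69]
wrist_force: [-0.1, -0.3, 0.2]
width: 0.0564
```

```bash
python3 - <<'E'
from h import *
o=pose(); s=vision.snapshot("wrist"); cv2.imwrite("pics/w1.png",s["image"][:,:,::-1])
t=vision.snapshot("top");crop(t,240,150,440,300,4,"t1.png")
E
```

```text
t 2.55 p [ 0.4859 -0.1612  0.1702] r [-3.14e+00 -2.00e-03  1.69e+00] w 0.0564 F [-0.1 -0.3  0.2]
```

View pics/w1.png

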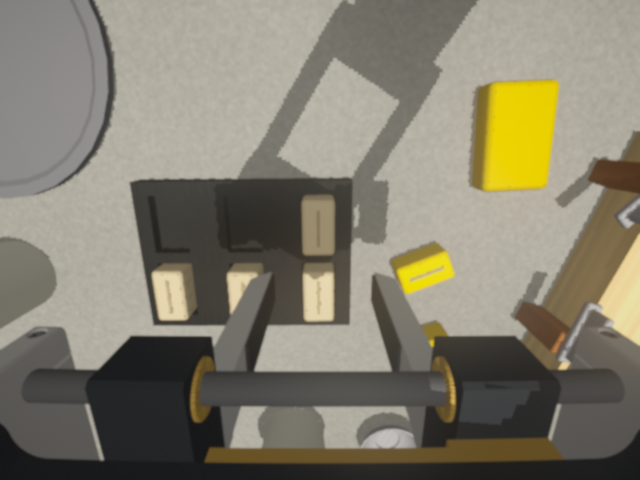

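```bash
cat >> h.py <<'E'
def tops(s,o,uvs,z=.04):
    p=plane(s,uvs,z,o); print("tops",p[:,:2].round(4).tolist()); return p
E
python3 - <<'E'
from h import *
o=pose(); s=vision.snapshot("wrist"); crop(s,140,170,360,330,3.6,"w1c.png")
E
```

```text
t 2.65 p [ 0.4871 -0.1612  0.1729] r [3.139e+00 1.000e-03 1.692e+00] w 0.0569 F [ 0.3 -0.5  0.2]
```

View pics/w1c.png

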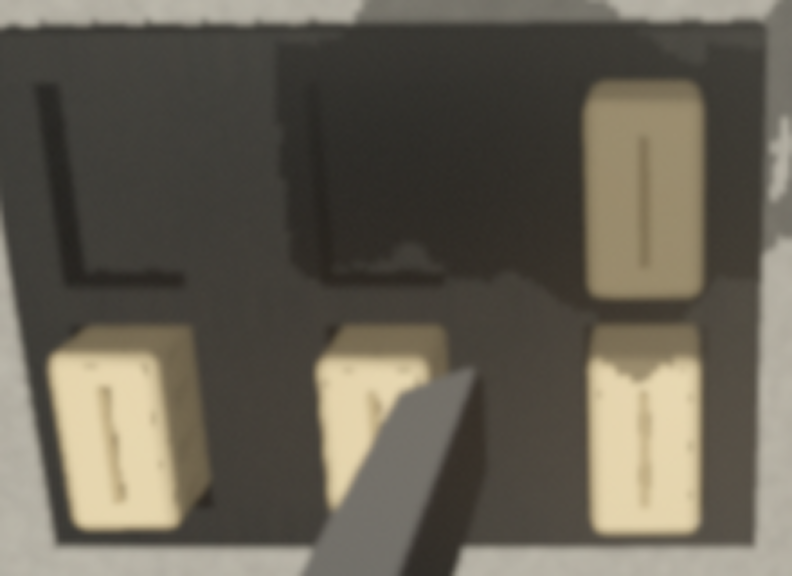

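```bash
python3 - <<'E'
from h import *
o=pose(); s=vision.snapshot("wrist"); tops(s,o,[(319.2,225.3),(319.2,293.3),(172.5,292.2)])
rel(0.486,-0.163,0.023,1.69,o)
E
```

```text
t 2.7 p [ 0.4873 -0.1613  0.1734] r [3.138e+00 2.000e-03 1.692e+00] w 0.0566 F [-0.  -0.5 -0.2]
tops [[0.4843, -0.1645], [0.5557, -0.1559], [0.5732, -0.306]]
(0.486, -0.163, 0.023, 1.69) -> [-0.005 -0.008  0.601] [0.0012 0.0005 0.0007] rows 3.6 0.0
```

Call:
servo_tool(
  targets="0.6 -0.012 -0.008 0.4 0 0 0; 0.6 -0.012 -0.008 0.4 0 0 0; 0.6 -0.012 -0.008 0.4 0 0 0; 0.6 -0.012 -0.008 0.5 0 0 0; 0.6 -0.012 -0.008 0.59 0 0 0; 0.6 -0.012 -0.008 0.59 0 0 0; 0.6 -0.012 -0.008 0.59 0 0 0; 0.6 -0.012 -0.008 0.59 0 0 0",
)

```text
time: 3.42
tool_pos: [0.4855, -0.1655, 0.0255]
ee_rot: [3.139, 0.001, 1.691]
wrist_force: [-1.4, 0.1, 0.6]
width: 0.0559
```

```bash
python3 - <<'E'
from h import *
o=pose(); s=vision.snapshot("wrist"); cv2.imwrite("pics/w2.png",s["image"][:,:,::-1])
pose()
E
```

```text
t 3.42 p [ 0.4855 -0.1655  0.0255] r [3.139e+00 1.000e-03 1.691e+00] w 0.0559 F [-1.4  0.1  0.6]
t 3.47 p [ 0.4856 -0.1657  0.0257] r [3.139e+00 2.000e-03 1.691e+00] w 0.0562 F [-0.1  0.3 -0.3]
```

View pics/w2.png

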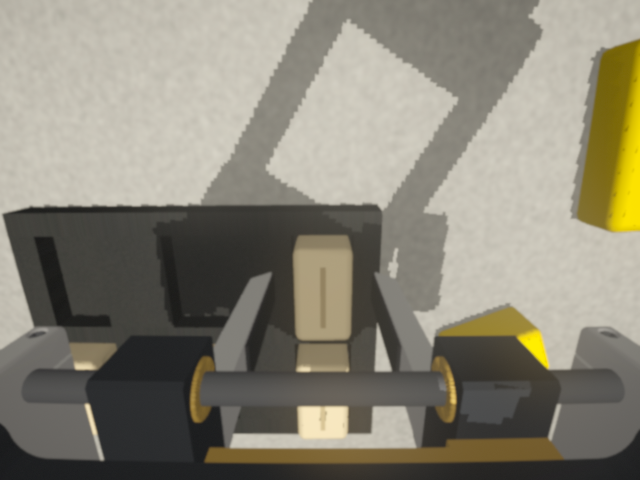

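Call:
servo_tool(
  targets="0 0 0 0.01 0 0 0; 0 0 0 0.01 0 0 0; 0 0 0 0.01 0 0 0; 0 0 0 0.01 0 0 0; 0 0 0 0.01 0 0 0; 0 0 0 0.01 0 0 0; 0 0 0 -0.1 0 0 0; 0 0 0 -0.2 0 0 0; 0 0 0 -0.4 0 0 0; 0 0 0 -0.5 0 0 0; 0 0 0 -0.5 0 0 0",
)

```text
time: 4.38
tool_pos: [0.4882, -0.1674, 0.1569]
ee_rot: [3.129, 0.008, 1.69]
wrist_force: [0.6, -0.3, -0.5]
width: 0.0316
```

```bash
python3 - <<'E'
from h import *
o=pose(); s=vision.snapshot("wrist"); cv2.imwrite("pics/w3.png",s["image"][:,:,::-1])
rel(0.4234,0.2308,0.15,1.38); rel(0.4692,0.1782,0.15,1.38)
E
```

```text
t 4.38 p [ 0.4882 -0.1674  0.1569] r [3.129 0.008 1.69 ] w 0.0316 F [ 0.6 -0.3 -0.5]
(0.4234, 0.2308, 0.15, 1.38) -> [ 1.609 -0.063  0.005] [0.0029 0.0012 0.0987] rows 9.7 2.5
(0.4692, 0.1782, 0.15, 1.38) -> [1.379 0.094 0.007] [0.0029 0.0012 0.0987] rows 8.3 2.5
```

View pics/w3.png

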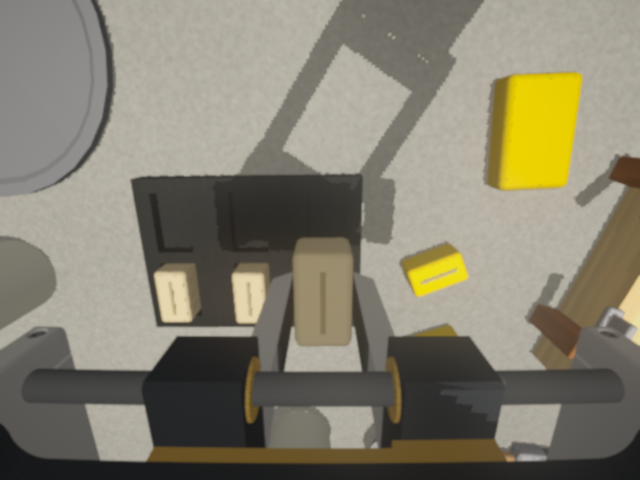

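Call:
servo_tool(
  targets="0 1 0 0 0 0 0.03; 0 1 0 0 0 0 0.06; 0 1 0 0 0 0 0.099; 0 1 0 0 0 0 0.099; 0 1 0 0 0 0 0.099; 0 1 0 0 0 0 0.099; 0 1 -0.06 0 0 0 0.099; 0 1 -0.06 0 0 0 0.099",
)

```text
time: 5.1
tool_pos: [0.4365, 0.0832, 0.1464]
ee_rot: [-3.137, 0.001, 1.385]
wrist_force: [0.1, -0.7, -1.5]
width: 0.0318
```

```bash
python3 - <<'E'
from h import *
o=pose(); rel(0.4234,0.2308,0.15,1.38);rel(0.4234,0.2308,0.029,1.38)
E
```

```text
t 5.1 p [0.4365 0.0832 0.1464] r [-3.137e+00  1.000e-03  1.385e+00] w 0.0318 F [ 0.1 -0.7 -1.5]
(0.4234, 0.2308, 0.15, 1.38) -> [ 0.57  -0.161 -0.014] [-0.0015  0.0003  0.0014] rows 3.6 0.1
(0.4234, 0.2308, 0.029, 1.38) -> [ 0.571 -0.159  0.47 ] [-0.0015  0.0003  0.0014] rows 4.5 0.1
```

Call:
servo_tool(
  targets="0 0.57 -0.16 -0.02 0 0 0; 0 0.57 -0.16 -0.02 0 0 0; 0 0.57 -0.16 -0.02 0 0 0; 0 0.57 -0.16 -0.02 0 0 0; 0 0.57 -0.16 0.1 0 0 0; 0 0.57 -0.16 0.2 0 0 0; 0 0.57 -0.16 0.3 0 0 0; 0 0.57 -0.16 0.4 0 0 0; 0 0.57 -0.16 0.45 0 0 0; 0 0.57 -0.16 0.465 0 0 0; 0 0.57 -0.16 0.465 0 0 0; 0 0.57 -0.16 0.465 0 0 0",
)

```text
time: 6.1
tool_pos: [0.4281, 0.2279, 0.0323]
ee_rot: [3.141, 0.0, 1.378]
wrist_force: [-0.8, 0.2, -0.0]
width: 0.0318
```

```bash
python3 - <<'E'
from h import *
o=pose(); s=vision.snapshot("top"); crop(s,40,180,240,360,4,"t2.png");o=pose(); rel(0.4234,0.2308,0.028,1.38,o)
E
```

```text
t 6.1 p [0.4281 0.2279 0.0323] r [3.141 0.    1.378] w 0.0318 F [-0.8  0.2 -0. ]
t 6.15 p [0.4286 0.2283 0.0331] r [ 3.140e+00 -1.000e-03  1.378e+00] w 0.0319 F [ 0.2 -0.5 -0.9]
(0.4234, 0.2308, 0.028, 1.38) -> [ 0.006 -0.022  0.02 ] [ 0.0005 -0.0003 -0.0005] rows 0.2 0.0
```

View pics/t2.png

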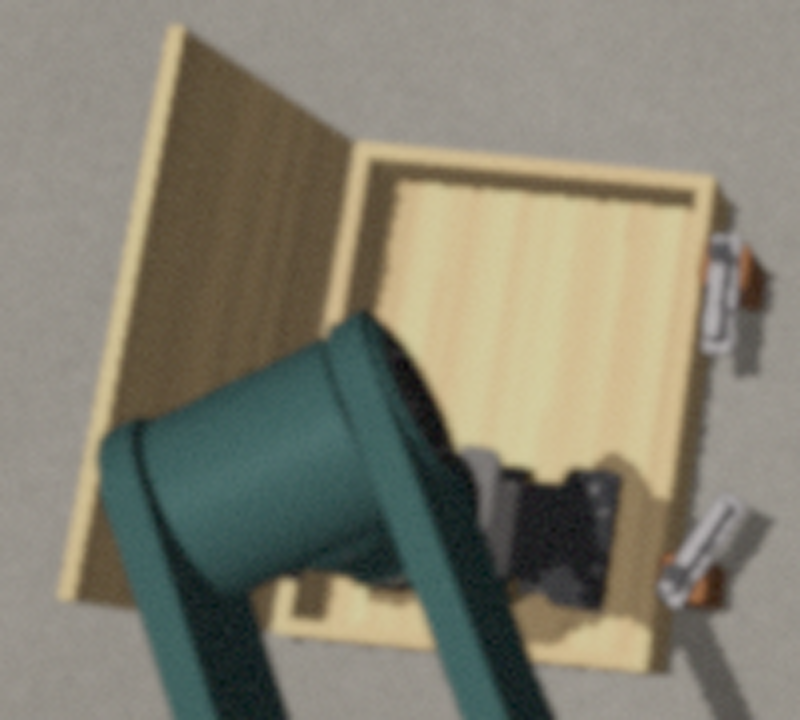

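Call:
servo_tool(
  targets="0 0.006 -0.022 0.015 0 0 0; 0 0.006 -0.022 0.02 0 0 0; 0.5 0.006 -0.022 0.02 0 0 0; 0.5 0.006 -0.022 0.02 0 0 0; 0.5 0.006 -0.022 0.02 0 0 0; 0.5 0.006 -0.022 0.02 0 0 0; 0.5 0.006 -0.022 -0.1 0 0 0; 0.5 0.006 -0.022 -0.3 0 0 0; 0.5 0.006 -0.022 -0.45 0 0 0; 0.5 0.006 -0.022 -0.45 0 0 0",
)

```text
time: 6.98
tool_pos: [0.4267, 0.2327, 0.1538]
ee_rot: [3.128, -0.009, 1.379]
wrist_force: [1.1, 0.6, 0.8]
width: 0.0472
```

```bash
python3 - <<'E'
from h import *
o=pose(); s=vision.snapshot("wrist"); cv2.imwrite("pics/w4.png",s["image"][:,:,::-1]);o=pose(); rel(0.556,-0.156,0.14,1.69,o)
E
```

```text
t 6.98 p [0.4267 0.2327 0.1538] r [ 3.128 -0.009  1.379] w 0.0472 F [1.1 0.6 0.8]
t 7.03 p [0.4259 0.2324 0.1514] r [ 3.131 -0.007  1.379] w 0.0466 F [ 0.1  0.1 -0.7]
(0.556, -0.156, 0.14, 1.69) -> [-1.426  0.806  0.044] [ 0.0037 -0.0017 -0.0989] rows 9.8 2.5
```

View pics/w4.png

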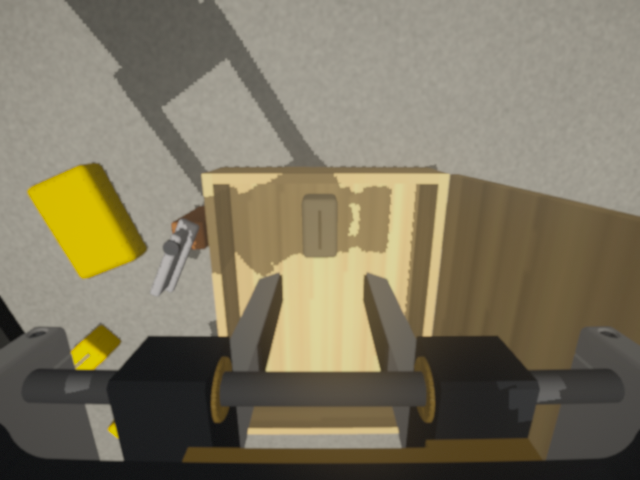

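Call:
servo_tool(
  targets="0.6 -0.3 0 0 0 0 -0.03; 0.6 -0.3 0 0 0 0 -0.06; 0.6 -1 0.56 0 0 0 -0.099; 0.6 -1 0.56 0 0 0 -0.099; 0.6 -1 0.56 0 0 0 -0.099; 0.6 -1 0.56 0 0 0 -0.099; 0.6 -1 0.56 0 0 0 -0.099; 0.6 -1 0.56 0 0 0 -0.099; 0.6 -1 0.56 0 0 0 -0.099; 0.6 -1 0.56 0 0 0 -0.099",
)

```text
time: 7.87
tool_pos: [0.5116, -0.0418, 0.1431]
ee_rot: [-3.139, -0.002, 1.688]
wrist_force: [0.4, 0.5, 0.6]
width: 0.0563
```

```bash
python3 - <<'E'
from h import *
o=pose(); rel(0.5575,-0.156,0.15,1.69,o)
E
```

```text
t 7.87 p [ 0.5116 -0.0418  0.1431] r [-3.139e+00 -2.000e-03  1.688e+00] w 0.0563 F [0.4 0.5 0.6]
(0.5575, -0.156, 0.15, 1.69) -> [-0.475  0.129 -0.029] [-0.0009 -0.0005 -0.0007] rows 3.0 0.0
```

Call:
servo_tool(
  targets="0.6 -0.475 0.129 -0.03 0 0 0; 0.6 -0.475 0.129 -0.03 0 0 0; 0.6 -0.475 0.129 -0.03 0 0 0; 0.6 -0.475 0.129 -0.03 0 0 0; 0.6 -0.475 0.129 -0.03 0 0 0; 0.6 -0.475 0.129 -0.03 0 0 0",
)

```text
time: 8.37
tool_pos: [0.5577, -0.1533, 0.1515]
ee_rot: [-3.14, -0.002, 1.692]
wrist_force: [-0.1, 0.4, -0.5]
width: 0.0562
```

```bash
python3 - <<'E'
from h import *
o=pose(); s=vision.snapshot("wrist"); cv2.imwrite("pics/w5.png",s["image"][:,:,::-1]);crop(s,80,160,400,340,2.5,"w5c.png");o=pose(); rel(0.5565,-0.156,0.025,1.69,o)
E
```

```text
t 8.37 p [ 0.5577 -0.1533  0.1515] r [-3.140e+00 -2.000e-03  1.692e+00] w 0.0562 F [-0.1  0.4 -0.5]
t 8.42 p [ 0.5577 -0.153   0.1518] r [-3.141e+00 -1.000e-03  1.692e+00] w 0.0564 F [-0.9  0.8  0. ]
(0.5565, -0.156, 0.025, 1.69) -> [-0.012 -0.006  0.507] [-0.0003 -0.0005  0.0007] rows 3.0 0.0
```

View pics/w5c.png

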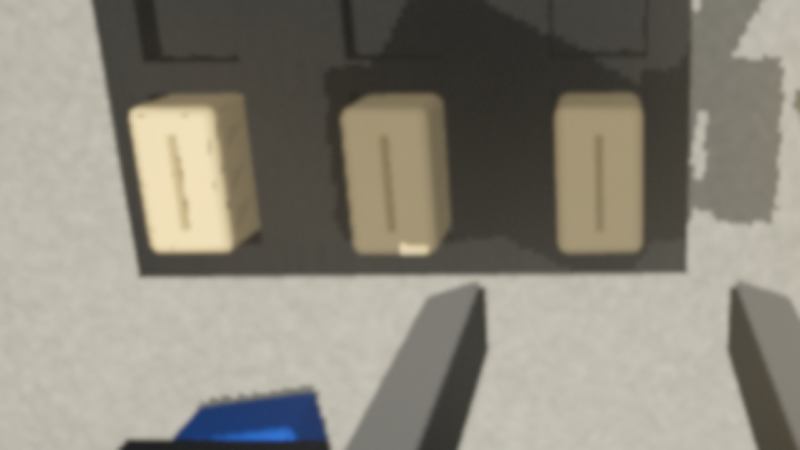

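```bash
python3 - <<'E'
from h import *
o=pose(); s=vision.snapshot("wrist"); tops(s,o,[(320,232),(236.8,232.4),(153.2,232)])
E
```

```text
t 8.42 p [ 0.5577 -0.153   0.1518] r [-3.141e+00 -1.000e-03  1.692e+00] w 0.0564 F [-0.9  0.8  0. ]
tops [[0.5547, -0.1549], [0.5641, -0.2294], [0.5729, -0.305]]
```

Call:
servo_tool(
  targets="0.6 -0.012 -0.006 0.3 0 0 0; 0.6 -0.012 -0.006 0.3 0 0 0; 0.6 -0.012 -0.006 0.4 0 0 0; 0.6 -0.012 -0.006 0.5 0 0 0; 0.6 -0.012 -0.006 0.505 0 0 0; 0.6 -0.012 -0.006 0.505 0 0 0; 0.6 -0.012 -0.006 0.505 0 0 0",
)

```text
time: 9.05
tool_pos: [0.5579, -0.1576, 0.0276]
ee_rot: [3.14, 0.001, 1.692]
wrist_force: [0.7, -0.4, 0.3]
width: 0.0564
```

```bash
python3 - <<'E'
from h import *
o=pose(); s=vision.snapshot("wrist"); cv2.imwrite("pics/w6.png",s["image"][:,:,::-1])
E
```

```text
t 9.05 p [ 0.5579 -0.1576  0.0276] r [3.140e+00 1.000e-03 1.692e+00] w 0.0564 F [ 0.7 -0.4  0.3]
```

View pics/w6.png

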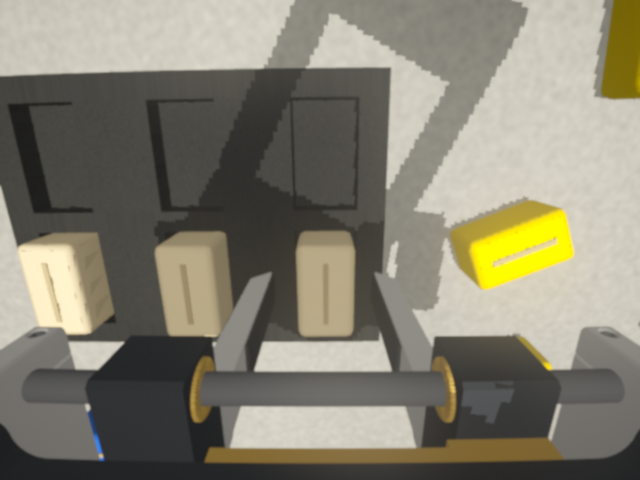

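Call:
servo_tool(
  targets="0 0 0 0.012 0 0 0; 0 0 0 0.012 0 0 0; 0 0 0 0.012 0 0 0; 0 0 0 0.012 0 0 0; 0 0 0 0.012 0 0 0; 0 0 0 0.012 0 0 0; 0 0 0 -0.1 0 0 0; 0 0 0 -0.2 0 0 0; 0 0 0 -0.4 0 0 0; 0 0 0 -0.5 0 0 0; 0 0 0 -0.5 0 0 0; 0 0 0 -0.5 0 0 0",
)

```text
time: 10.1
tool_pos: [0.5588, -0.1593, 0.154]
ee_rot: [3.136, 0.003, 1.69]
wrist_force: [-0.1, 0.2, -0.0]
width: 0.0318
```

```bash
python3 - <<'E'
from h import *
o=pose(); rel(0.4692,0.1782,0.15,1.38)
E
```

```text
t 10.1 p [ 0.5588 -0.1593  0.154 ] r [3.136e+00 3.000e-03 1.690e+00] w 0.0318 F [-0.1  0.2 -0. ]
(0.4692, 0.1782, 0.15, 1.38) -> [ 1.383 -0.195  0.01 ] [0.0019 0.0008 0.0987] rows 8.4 2.5
```

Call:
servo_tool(
  targets="0 1 -0.14 0 0 0 0.03; 0 1 -0.14 0 0 0 0.06; 0 1 -0.14 0 0 0 0.099; 0 1 -0.14 0 0 0 0.099; 0 1 -0.14 0 0 0 0.099; 0 1 -0.14 0 0 0 0.099; 0 1 -0.14 0 0 0 0.099; 0 1 -0.14 0 0 0 0.099",
)

```text
time: 10.77
tool_pos: [0.4909, 0.0875, 0.1488]
ee_rot: [-3.138, 0.001, 1.384]
wrist_force: [0.3, -1.3, -1.2]
width: 0.0316
```

```bash
python3 - <<'E'
from h import *
o=pose(); rel(0.4692,0.1782,0.030,1.38)
E
```

```text
t 10.77 p [0.4909 0.0875 0.1488] r [-3.138e+00  1.000e-03  1.384e+00] w 0.0316 F [ 0.3 -1.3 -1.2]
(0.4692, 0.1782, 0.03, 1.38) -> [ 0.341 -0.151  0.475] [-0.0011  0.0004  0.0012] rows 3.6 0.0
```

Call:
servo_tool(
  targets="0 0.34 -0.16 0 0 0 0; 0 0.34 -0.16 0 0 0 0; 0 0.34 -0.16 0 0 0 0; 0 0.34 -0.16 0.1 0 0 0; 0 0.34 -0.16 0.2 0 0 0; 0 0.34 -0.16 0.3 0 0 0; 0 0.34 -0.16 0.4 0 0 0; 0 0.34 -0.16 0.45 0 0 0; 0 0.34 -0.16 0.475 0 0 0; 0 0.34 -0.16 0.48 0 0 0; 0 0.34 -0.16 0.48 0 0 0; 0 0.34 -0.16 0.48 0 0 0",
)

```text
time: 11.77
tool_pos: [0.4707, 0.1763, 0.032]
ee_rot: [3.14, -0.001, 1.378]
wrist_force: [0.0, -0.3, -0.1]
width: 0.0319
```

```bash
python3 - <<'E'
from h import *
o=pose(); rel(0.4692,0.1782,0.0285,1.38)
E
```

```text
t 11.77 p [0.4707 0.1763 0.032 ] r [ 3.140e+00 -1.000e-03  1.378e+00] w 0.0319 F [ 0.  -0.3 -0.1]
(0.4692, 0.1782, 0.0285, 1.38) -> [ 0.006 -0.008  0.014] [ 0.0006 -0.0002 -0.0005] rows 0.1 0.0
```

Call:
servo_tool(
  targets="0 0 0 0.012 0 0 0; 0 0 0 0.016 0 0 0; 0.5 0 0 0.016 0 0 0; 0.5 0 0 0.016 0 0 0; 0.5 0 0 0.016 0 0 0; 0.5 0 0 0.016 0 0 0; 0.5 0 0 -0.1 0 0 0; 0.5 0 0 -0.3 0 0 0; 0.5 0 0 -0.45 0 0 0; 0.5 0 0 -0.48 0 0 0; 0.5 0 0 -0.48 0 0 0",
)

```text
time: 12.68
tool_pos: [0.4725, 0.1776, 0.1564]
ee_rot: [3.132, -0.005, 1.379]
wrist_force: [0.4, 1.1, 0.1]
width: 0.0473
```

```bash
python3 - <<'E'
from h import *
o=pose(); s=vision.snapshot("wrist"); cv2.imwrite("pics/w7.png",s["image"][:,:,::-1]);o=pose(); rel(0.566,-0.231,0.15,1.69,o)
E
```

```text
t 12.68 p [0.4725 0.1776 0.1564] r [ 3.132 -0.005  1.379] w 0.0473 F [0.4 1.1 0.1]
t 12.73 p [0.4708 0.1771 0.1529] r [ 3.137e+00 -2.000e-03  1.379e+00] w 0.0472 F [-0.1 -0.2 -0.1]
(0.566, -0.231, 0.15, 1.69) -> [-1.53   0.685  0.011] [ 0.0014 -0.0004 -0.0989] rows 10.1 2.5
```

View pics/w7.png

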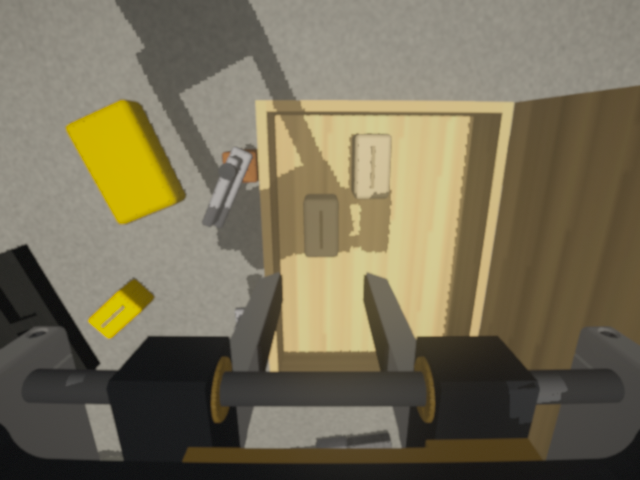

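Two blocks are flat on the case floor. On to the third (0.566, -0.231).

Call:
servo_tool(
  targets="0.6 -1 0.45 0 0 0 -0.03; 0.6 -1 0.45 0 0 0 -0.06; 0.6 -1 0.45 0 0 0 -0.099; 0.6 -1 0.45 0 0 0 -0.099; 0.6 -1 0.45 0 0 0 -0.099; 0.6 -1 0.45 0 0 0 -0.099; 0.6 -1 0.45 0 0 0 -0.099; 0.6 -1 0.45 0 0 0 -0.099; 0.6 -1 0.45 0 0 0 -0.099",
)

```text
time: 13.48
tool_pos: [0.5309, -0.0909, 0.1474]
ee_rot: [-3.136, -0.003, 1.687]
wrist_force: [-0.0, 0.3, 0.4]
width: 0.0561
```

```bash
python3 - <<'E'
from h import *
o=pose(); rel(0.566,-0.231,0.15,1.69,o)
E
```

```text
t 13.48 p [ 0.5309 -0.0909  0.1474] r [-3.136e+00 -3.000e-03  1.687e+00] w 0.0561 F [-0.   0.3  0.4]
(0.566, -0.231, 0.15, 1.69) -> [-0.573  0.074 -0.012] [-0.0018 -0.0009 -0.0009] rows 3.5 0.1
```

Call:
servo_tool(
  targets="0.6 -0.57 0.072 -0.01 0 0 0; 0.6 -0.57 0.072 -0.01 0 0 0; 0.6 -0.57 0.072 -0.01 0 0 0; 0.6 -0.57 0.072 -0.01 0 0 0; 0.6 -0.57 0.072 -0.01 0 0 0; 0.6 -0.57 0.072 -0.01 0 0 0; 0.6 -0.57 0.072 -0.01 0 0 0",
)

```text
time: 14.07
tool_pos: [0.5668, -0.2271, 0.1522]
ee_rot: [-3.14, -0.002, 1.692]
wrist_force: [-0.2, -1.1, -1.0]
width: 0.0562
```

```bash
python3 - <<'E'
from h import *
o=pose(); s=vision.snapshot("wrist"); cv2.imwrite("pics/w8.png",s["image"][:,:,::-1]); o=pose(); rel(0.566,-0.231,0.026,1.69,o)
E
```

```text
t 14.07 p [ 0.5668 -0.2271  0.1522] r [-3.140e+00 -2.000e-03  1.692e+00] w 0.0562 F [-0.2 -1.1 -1. ]
t 14.12 p [ 0.567  -0.227   0.1527] r [-3.140e+00 -2.000e-03  1.693e+00] w 0.0562 F [-0.7  0.6 -0.1]
(0.566, -0.231, 0.026, 1.69) -> [-0.016 -0.005  0.507] [-0.0004 -0.0006  0.0009] rows 3.0 0.0
```

View pics/w8.png

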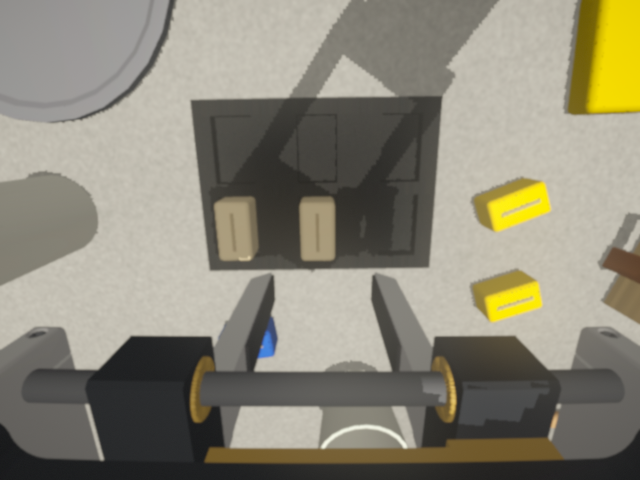

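Call:
servo_tool(
  targets="0.6 -0.016 -0.006 0.3 0 0 0; 0.6 -0.016 -0.006 0.3 0 0 0; 0.6 -0.016 -0.006 0.4 0 0 0; 0.6 -0.016 -0.006 0.5 0 0 0; 0.6 -0.016 -0.006 0.515 0 0 0; 0.6 -0.016 -0.006 0.515 0 0 0; 0.6 -0.016 -0.006 0.515 0 0 0",
)

```text
time: 14.7
tool_pos: [0.5669, -0.2327, 0.026]
ee_rot: [3.14, 0.001, 1.692]
wrist_force: [-0.2, -0.0, 0.3]
width: 0.0566
```

```bash
python3 - <<'E'
from h import *
o=pose(); s=vision.snapshot("wrist"); cv2.imwrite("pics/w9.png",s["image"][:,:,::-1])
E
```

```text
t 14.7 p [ 0.5669 -0.2327  0.026 ] r [3.140e+00 1.000e-03 1.692e+00] w 0.0566 F [-0.2 -0.   0.3]
```

View pics/w9.png

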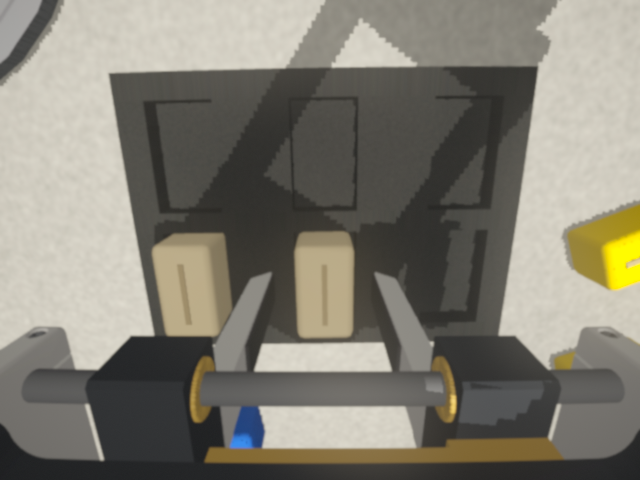

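Call:
servo_tool(
  targets="0 0 0 0.01 0 0 0; 0 0 0 0.01 0 0 0; 0 0 0 0.01 0 0 0; 0 0 0 0.01 0 0 0; 0 0 0 0.01 0 0 0; 0 0 0 0.01 0 0 0; 0 0 0 -0.1 0 0 0; 0 0 0 -0.2 0 0 0; 0 0 0 -0.4 0 0 0; 0 0 0 -0.5 0 0 0; 0 0 0 -0.5 0 0 0; 0 0 0 -0.5 0 0 0",
)

```text
time: 15.75
tool_pos: [0.5678, -0.2348, 0.1529]
ee_rot: [3.136, 0.004, 1.69]
wrist_force: [0.1, -0.4, -1.7]
width: 0.0316
```

```bash
python3 - <<'E'
from h import *
o=pose(); rel(0.5363,0.209,0.15,1.38)
E
```

```text
t 15.75 p [ 0.5678 -0.2348  0.1529] r [3.136 0.004 1.69 ] w 0.0316 F [ 0.1 -0.4 -1.7]
(0.5363, 0.209, 0.15, 1.38) -> [1.777 0.086 0.005] [0.0019 0.0011 0.0987] rows 10.7 2.5
```

Call:
servo_tool(
  targets="0 1 0.05 0 0 0 0.03; 0 1 0.05 0 0 0 0.06; 0 1 0.05 0 0 0 0.099; 0 1 0.05 0 0 0 0.099; 0 1 0.05 0 0 0 0.099; 0 1 0.05 0 0 0 0.099; 0 1 0.05 0 0 0 0.099; 0 1 0.05 0 0 0 0.099",
)

```text
time: 16.42
tool_pos: [0.5474, 0.0183, 0.1472]
ee_rot: [-3.138, 0.001, 1.384]
wrist_force: [-0.5, -0.8, -0.7]
width: 0.0316
```

```bash
python3 - <<'E'
from h import *
o=pose(); rel(0.5363,0.207,0.0295,1.38)
E
```

```text
t 16.42 p [0.5474 0.0183 0.1472] r [-3.138e+00  1.000e-03  1.384e+00] w 0.0316 F [-0.5 -0.8 -0.7]
(0.5363, 0.207, 0.0295, 1.38) -> [ 0.734 -0.182  0.471] [-0.0013  0.0003  0.0012] rows 5.3 0.0
```

Call:
servo_tool(
  targets="0 0.735 -0.19 -0.02 0 0 0; 0 0.735 -0.19 -0.02 0 0 0; 0 0.735 -0.19 -0.02 0 0 0; 0 0.735 -0.19 -0.02 0 0 0; 0 0.735 -0.19 0 0 0 0; 0 0.735 -0.19 0.1 0 0 0; 0 0.735 -0.19 0.2 0 0 0; 0 0.735 -0.19 0.3 0 0 0; 0 0.735 -0.19 0.4 0 0 0; 0 0.735 -0.19 0.45 0 0 0; 0 0.735 -0.19 0.475 0 0 0; 0 0.735 -0.19 0.475 0 0 0",
)

```text
time: 17.42
tool_pos: [0.5363, 0.2041, 0.0286]
ee_rot: [-3.138, 0.002, 1.378]
wrist_force: [-0.1, 0.4, -1.3]
width: 0.0318
```

```bash
python3 - <<'E'
from h import *
o=pose(); rel(0.5363,0.207,0.0285,1.38)
E
```

```text
t 17.42 p [0.5363 0.2041 0.0286] r [-3.138e+00  2.000e-03  1.378e+00] w 0.0318 F [-0.1  0.4 -1.3]
(0.5363, 0.207, 0.0285, 1.38) -> [ 0.012 -0.002  0.   ] [-0.0012  0.0007 -0.0007] rows 0.1 0.0
```

Call:
servo_tool(
  targets="0 0 0 0 0 0 0; 0.5 0 0 0.004 0 0 0; 0.5 0 0 0.004 0 0 0; 0.5 0 0 0.004 0 0 0; 0.5 0 0 0.004 0 0 0; 0.5 0 0 -0.1 0 0 0; 0.5 0 0 -0.3 0 0 0; 0.5 0 0 -0.45 0 0 0; 0.5 0 0 -0.48 0 0 0; 0.5 0 0 -0.48 0 0 0",
)

```text
time: 18.25
tool_pos: [0.5403, 0.2066, 0.1575]
ee_rot: [3.131, -0.005, 1.38]
wrist_force: [-0.0, 0.6, 0.3]
width: 0.047
```

```bash
python3 - <<'E'
from h import *
o=pose(); s=vision.snapshot("wrist"); cv2.imwrite("pics/w10.png",s["image"][:,:,::-1]);o=pose(); rel(0.575,-0.3065,0.15,1.69,o)
E
```

```text
t 18.25 p [0.5403 0.2066 0.1575] r [ 3.131 -0.005  1.38 ] w 0.047 F [-0.   0.6  0.3]
t 18.3 p [0.5386 0.206  0.1538] r [ 3.136e+00 -3.000e-03  1.379e+00] w 0.0469 F [-0.2  0.3 -0.8]
(0.575, -0.3065, 0.15, 1.69) -> [-1.985  0.533  0.013] [ 0.0018 -0.0006 -0.0988] rows 12.3 2.5
```

View pics/w10.png

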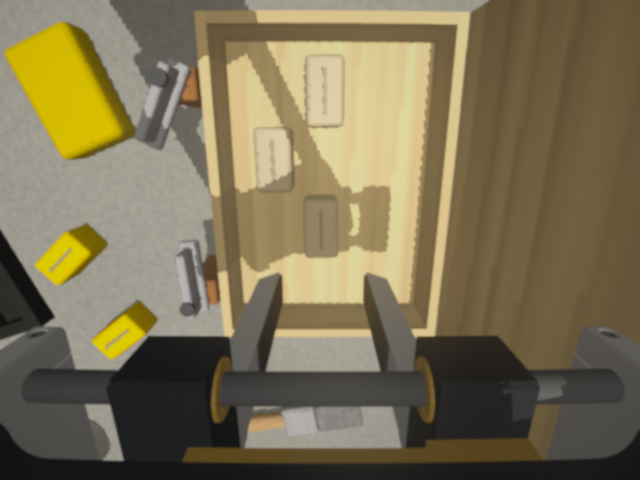

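Three blocks lie flat and separate. Fourth now.

Call:
servo_tool(
  targets="0.6 -1 0.26 0 0 0 -0.03; 0.6 -1 0.26 0 0 0 -0.06; 0.6 -1 0.26 0 0 0 -0.099; 0.6 -1 0.26 0 0 0 -0.099; 0.6 -1 0.26 0 0 0 -0.099; 0.6 -1 0.26 0 0 0 -0.099; 0.6 -1 0.26 0 0 0 -0.099; 0.6 -1 0.26 0 0 0 -0.099; 0.6 -1 0.26 0 0 0 -0.099",
)

```text
time: 19.05
tool_pos: [0.5524, -0.0518, 0.1487]
ee_rot: [-3.138, -0.002, 1.689]
wrist_force: [0.8, 0.3, -0.2]
width: 0.0562
```

```bash
python3 - <<'E'
from h import *
o=pose(); rel(0.575,-0.3065,0.15,1.69,o)
E
```

```text
t 19.05 p [ 0.5524 -0.0518  0.1487] r [-3.138e+00 -2.000e-03  1.689e+00] w 0.0562 F [ 0.8  0.3 -0.2]
(0.575, -0.3065, 0.15, 1.69) -> [-1.022 -0.03  -0.008] [-0.0011 -0.0008 -0.0003] rows 6.1 0.0
```

Call:
servo_tool(
  targets="0.6 -1 -0.03 -0.01 0 0 0; 0.6 -1 -0.03 -0.01 0 0 0; 0.6 -1 -0.03 -0.01 0 0 0; 0.6 -1 -0.03 -0.01 0 0 0; 0.6 -1 -0.03 -0.01 0 0 0; 0.6 -1 -0.03 -0.01 0 0 0; 0.6 -1 -0.03 -0.01 0 0 0; 0.6 -1 -0.03 -0.01 0 0 0; 0.6 -1 -0.03 -0.01 0 0 0",
)

```text
time: 19.8
tool_pos: [0.5763, -0.2988, 0.1524]
ee_rot: [-3.141, -0.002, 1.692]
wrist_force: [-0.0, 0.1, 0.5]
width: 0.0565
```

```bash
python3 - <<'E'
from h import *
o=pose(); s=vision.snapshot("wrist"); cv2.imwrite("pics/w11.png",s["image"][:,:,::-1]); o=pose(); rel(0.575,-0.3065,0.026,1.69,o)
E
```

```text
t 19.8 p [ 0.5763 -0.2988  0.1524] r [-3.141e+00 -2.000e-03  1.692e+00] w 0.0565 F [-0.   0.1  0.5]
t 19.85 p [ 0.5764 -0.2985  0.1529] r [-3.141e+00 -2.000e-03  1.693e+00] w 0.0563 F [ 0.2  0.1 -0. ]
(0.575, -0.3065, 0.026, 1.69) -> [-0.032 -0.009  0.508] [-0.0001 -0.0006  0.001 ] rows 3.0 0.0
```

View pics/w11.png

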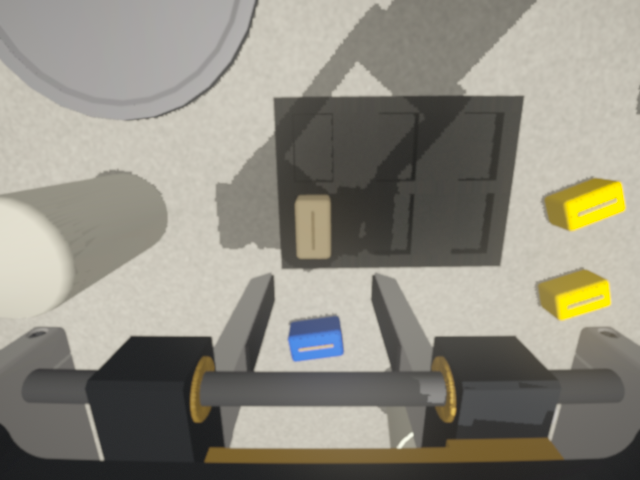

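```bash
python3 - <<'E'
from h import *
s=vision.snapshot("top"); crop(s,440,150,640,300,4,"t3.png"); print(plane(s,[(511,190)],0.23), plane(s,[(485,215)],0.0))
E
```

```text
[[ 0.58962827 -0.49320774  0.23      ]] [[ 0.60119472 -0.5119931   0.        ]]
```

View pics/t3.png

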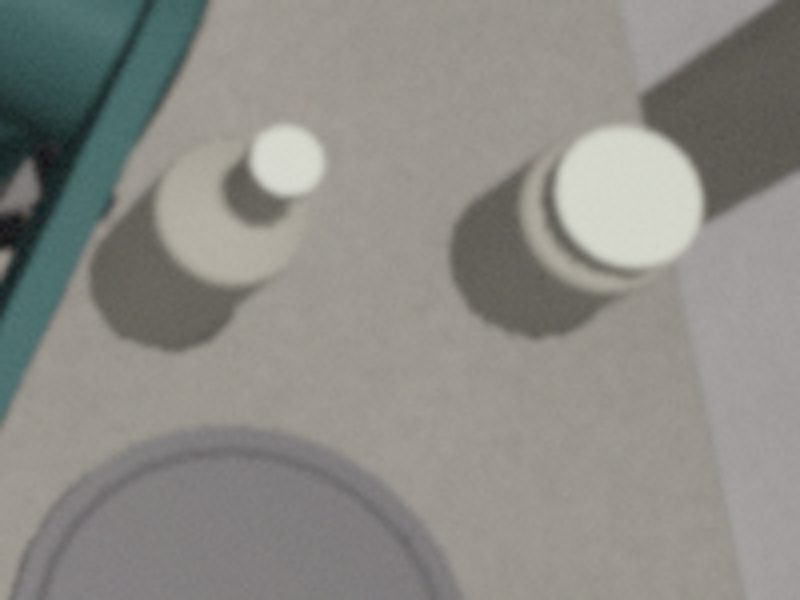

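Call:
servo_tool(
  targets="0.6 -0.032 -0.009 0.3 0 0 0; 0.6 -0.032 -0.009 0.3 0 0 0; 0.6 -0.032 -0.009 0.4 0 0 0; 0.6 -0.032 -0.009 0.5 0 0 0; 0.6 -0.032 -0.009 0.515 0 0 0; 0.6 -0.032 -0.009 0.515 0 0 0; 0.6 -0.032 -0.009 0.515 0 0 0",
)

```text
time: 20.48
tool_pos: [0.5754, -0.3087, 0.0262]
ee_rot: [3.14, 0.001, 1.692]
wrist_force: [0.2, -0.6, 0.2]
width: 0.0564
```

```bash
python3 - <<'E'
from h import *
o=pose(); s=vision.snapshot("wrist"); cv2.imwrite("pics/w12.png",s["image"][:,:,::-1])
E
```

```text
t 20.48 p [ 0.5754 -0.3087  0.0262] r [3.140e+00 1.000e-03 1.692e+00] w 0.0564 F [ 0.2 -0.6  0.2]
```

View pics/w12.png

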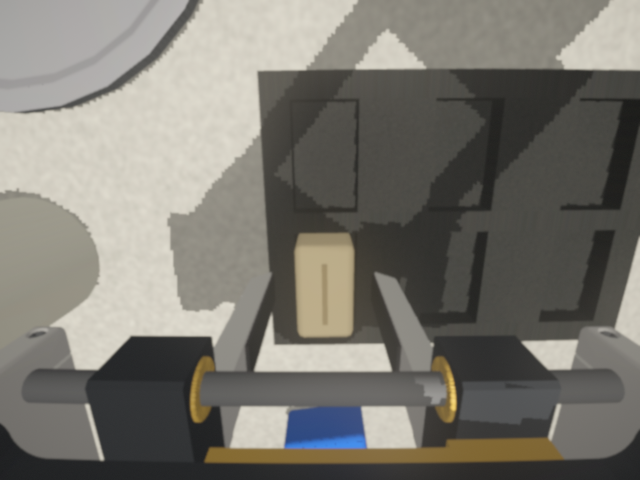

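Call:
servo_tool(
  targets="0 0 0 0.01 0 0 0; 0 0 0 0.01 0 0 0; 0 0 0 0.01 0 0 0; 0 0 0 0.01 0 0 0; 0 0 0 0.01 0 0 0; 0 0 0 0.01 0 0 0; 0 0 0 -0.1 0 0 0; 0 0 0 -0.2 0 0 0; 0 0 0 -0.4 0 0 0; 0 0 0 -0.5 0 0 0; 0 0 0 -0.5 0 0 0; 0 0 0 -0.5 0 0 0",
)

```text
time: 21.53
tool_pos: [0.576, -0.3111, 0.1532]
ee_rot: [3.136, 0.005, 1.69]
wrist_force: [0.5, 0.3, -0.5]
width: 0.032
```

```bash
python3 - <<'E'
from h import *
o=pose(); rel(0.5821,0.1564,0.15,1.38)
E
```

```text
t 21.53 p [ 0.576  -0.3111  0.1532] r [3.136 0.005 1.69 ] w 0.032 F [ 0.5  0.3 -0.5]
(0.5821, 0.1564, 0.15, 1.38) -> [1.854 0.246 0.004] [0.002  0.0014 0.0986] rows 11.2 2.5
```

Call:
servo_tool(
  targets="0 1 0.13 0 0 0 0.03; 0 1 0.13 0 0 0 0.06; 0 1 0.13 0 0 0 0.099; 0 1 0.13 0 0 0 0.099; 0 1 0.13 0 0 0 0.099; 0 1 0.13 0 0 0 0.099; 0 1 0.13 0 0 0 0.099; 0 1 0.13 0 0 0 0.099; 0 1 0.13 0 0 0 0.099",
)

```text
time: 22.28
tool_pos: [0.5762, -0.0577, 0.1477]
ee_rot: [-3.139, 0.001, 1.38]
wrist_force: [0.3, 0.0, -0.6]
width: 0.032
```

```bash
python3 - <<'E'
from h import *
o=pose(); rel(0.5821,0.1575,0.0295,1.38)
E
```

```text
t 22.28 p [ 0.5762 -0.0577  0.1477] r [-3.139e+00  1.000e-03  1.380e+00] w 0.032 F [ 0.3  0.  -0.6]
(0.5821, 0.1575, 0.0295, 1.38) -> [ 0.85  -0.139  0.472] [-0.0009  0.0003 -0.    ] rows 5.9 0.0
```

Call:
servo_tool(
  targets="0 0.85 -0.145 -0.02 0 0 0; 0 0.85 -0.145 -0.02 0 0 0; 0 0.85 -0.145 -0.02 0 0 0; 0 0.85 -0.145 -0.02 0 0 0; 0 0.85 -0.145 -0.02 0 0 0; 0 0.85 -0.145 0 0 0 0; 0 0.85 -0.145 0.1 0 0 0; 0 0.85 -0.145 0.2 0 0 0; 0 0.85 -0.145 0.3 0 0 0; 0 0.85 -0.145 0.4 0 0 0; 0 0.85 -0.145 0.45 0 0 0; 0 0.85 -0.145 0.47 0 0 0",
)

```text
time: 23.28
tool_pos: [0.5801, 0.1556, 0.0282]
ee_rot: [-3.135, 0.003, 1.377]
wrist_force: [-0.7, -0.7, -0.8]
width: 0.0316
```

```bash
python3 - <<'E'
from h import *
vision.snapshot("top"); o=pose(); rel(0.5821,0.157,0.0285,1.38)
E
```

```text
t 23.33 p [0.5805 0.1561 0.029 ] r [-3.137e+00  2.000e-03  1.377e+00] w 0.0318 F [ 0.3  0.4 -1.1]
(0.5821, 0.157, 0.0285, 1.38) -> [0.005 0.005 0.002] [-0.0016  0.0007 -0.0009] rows 0.0 0.0
```

Call:
servo_tool(
  targets="0 0 0 0 0 0 0; 0.5 0 0 0.004 0 0 0; 0.5 0 0 0.004 0 0 0; 0.5 0 0 0.004 0 0 0; 0.5 0 0 0.004 0 0 0; 0.5 0 0 -0.1 0 0 0; 0.5 0 0 -0.3 0 0 0; 0.5 0 0 -0.45 0 0 0; 0.5 0 0 -0.6 0 0 0; 0.5 0 0 -0.6 0 0 0",
)

```text
time: 24.17
tool_pos: [0.5865, 0.159, 0.1946]
ee_rot: [3.123, -0.007, 1.38]
wrist_force: [0.6, -0.1, 1.9]
width: 0.0472
```

```bash
python3 - <<'E'
from h import *
o=pose(); s=vision.snapshot("wrist"); cv2.imwrite("pics/w13.png",s["image"][:,:,::-1]);o=pose()
E
```

```text
t 24.17 p [0.5865 0.159  0.1946] r [ 3.123 -0.007  1.38 ] w 0.0472 F [ 0.6 -0.1  1.9]
t 24.22 p [0.5852 0.1588 0.1903] r [ 3.128 -0.005  1.38 ] w 0.0467 F [ 0.2  0.2 -0.6]
```

View pics/w13.png

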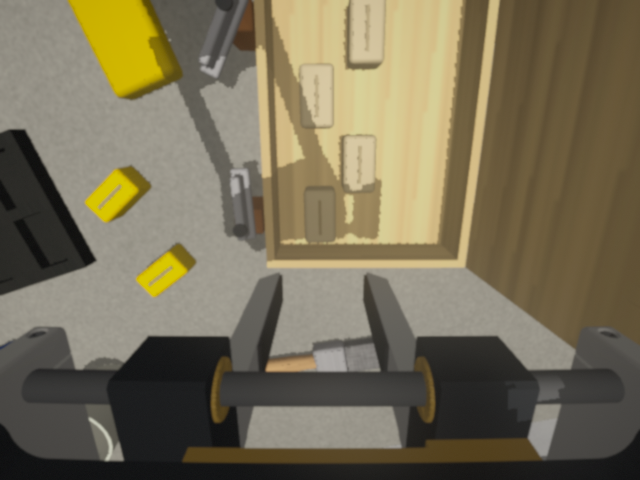

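```bash
cat >> h.py <<'E'
CY=1.380; CC=np.array([0.5078,0.2196]); CR=np.array([[np.cos(CY),-np.sin(CY)],[np.sin(CY),np.cos(CY)]])
def c2w(x,y): return CC+CR@np.array([x,y])
def w2c(p): return CR.T@(np.asarray(p)[:2]-CC)
def crel(x,y,z,yaw=CY,o=None):
    w=c2w(x,y); rel(w[0],w[1],z,yaw,o)
E
python3 - <<'E'
from h import *
o=pose(); print(w2c(o["tool_pos"])); crel(-.05,.03,.36); crel(.185,.04,.36); crel(.185,.04,.235)
E
```

```text
t 24.22 p [0.5852 0.1588 0.1903] r [ 3.128 -0.005  1.38 ] w 0.0467 F [ 0.2  0.2 -0.6]
[-0.04498083 -0.08753171]
(np.float64(0.46886235252393754), np.float64(0.17619654842031704), 0.36, 1.38) -> [-0.017 -0.461 -0.685] [ 0.0043 -0.0017 -0.0001] rows 5.0 0.1
(np.float64(0.503609412575205), np.float64(0.4088285363707999), 0.36, 1.38) -> [ 0.923 -0.501 -0.681] [ 0.0043 -0.0017 -0.0001] rows 7.5 0.1
(np.float64(0.503609412575205), np.float64(0.4088285363707999), 0.235, 1.38) -> [ 0.921 -0.508 -0.181] [ 0.0043 -0.0017 -0.0001] rows 6.4 0.1
```

Call:
servo_tool(
  targets="0 0 -0.2 -0.72 0 0 0; 0 0 -0.3 -0.72 0 0 0; 0 0 -0.45 -0.72 0 0 0; 0 0 -0.5 -0.72 0 0 0; 0 0 -0.5 -0.72 0 0 0; 0 0 -0.5 -0.72 0 0 0; 0 0.2 -0.5 -0.72 0 0 0; 0 0.35 -0.5 -0.72 0 0 0; 0 0.35 -0.5 -0.72 0 0 0",
)

```text
time: 24.97
tool_pos: [0.4762, 0.2723, 0.3589]
ee_rot: [-3.138, -0.0, 1.384]
wrist_force: [-0.1, -0.8, -1.4]
width: 0.0005
```

```bash
python3 - <<'E'
from h import *
o=pose(); s=vision.snapshot("scene"); crop(s,340,0,640,320,1.9,"s4.png"); print(w2c(o["tool_pos"])); crel(.185,.04,.36);
E
```

```text
t 24.97 p [0.4762 0.2723 0.3589] r [-3.138 -0.     1.384] w 0.0005 F [-0.1 -0.8 -1.4]
[0.04579009 0.04107232]
(np.float64(0.503609412575205), np.float64(0.4088285363707999), 0.36, 1.38) -> [ 0.564  0.006 -0.007] [-0.0014  0.0007  0.0012] rows 3.4 0.0
```

View pics/s4.png

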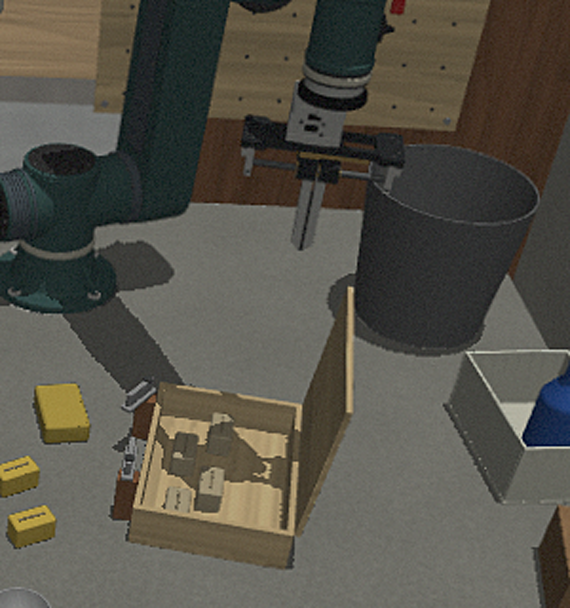

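```bash
python3 - <<'E'
from h import *
s=vision.snapshot("scene"); print(plane(s,[(565,182),(524,160),(605,160)],0.0)); print(plane(s,[(578,128)],0.2))
E
```

```text
[[0.15218832 0.59692017 0.        ]
 [0.04128498 0.49276971 0.        ]
 [0.01747875 0.76033034 0.        ]]
[[0.1755146  0.57688236 0.2       ]]
```

Call:
servo_tool(
  targets="0 0.57 0 0 0 0 0; 0 0.57 0 0 0 0 0; 0 0.57 0 0 0 0 0; 0 0.57 0 0 0 0 0; 0 0.57 0 0 0 0 0; 0 0.57 0 0 0 0 0",
)

```text
time: 25.57
tool_pos: [0.5035, 0.4069, 0.3603]
ee_rot: [-3.14, 0.003, 1.379]
wrist_force: [-0.4, -0.7, 0.7]
width: 0.0004
```

```bash
python3 - <<'E'
from h import *
o=pose(); s=vision.snapshot("wrist"); cv2.imwrite("pics/w14.png",s["image"][:,:,::-1]); s=vision.snapshot("scene"); crop(s,340,0,640,320,1.9,"s5.png"); print(w2c(o["tool_pos"])); crel(.185,.04,.235);
E
```

```text
t 25.57 p [0.5035 0.4069 0.3603] r [-3.140e+00  3.000e-03  1.379e+00] w 0.0004 F [-0.4 -0.7  0.7]
[0.18309468 0.03977137]
(np.float64(0.503609412575205), np.float64(0.4088285363707999), 0.235, 1.38) -> [ 0.012 -0.001  0.509] [ 0.0001  0.0002 -0.0009] rows 3.1 0.0
```

View pics/s5.png

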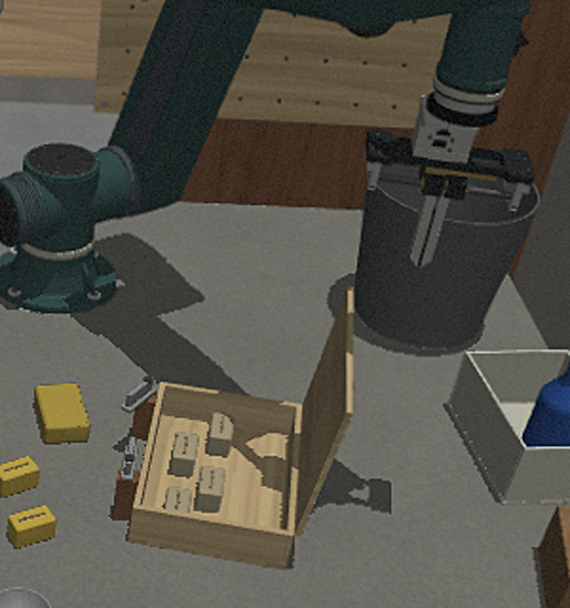

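View pics/w14.png

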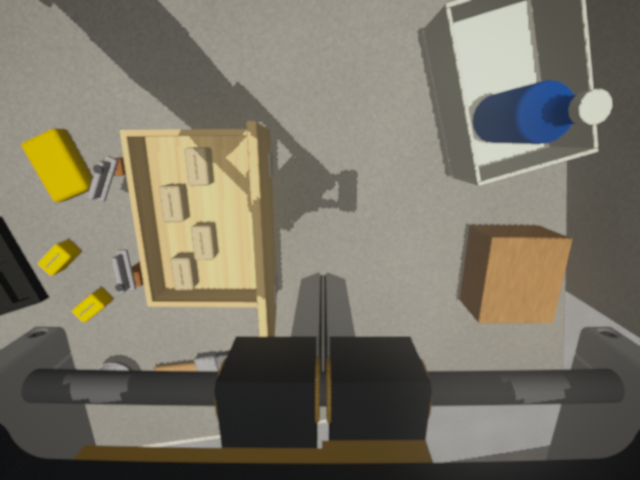

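Call:
servo_tool(
  targets="0 0 0 0.5 0 0 0; 0 0 0 0.5 0 0 0; 0 0 0 0.5 0 0 0; 0 0 0 0.5 0 0 0; 0 -0.08 0 0.5 0 0 0; 0 -0.14 0 0.5 0 0 0; 0 -0.2 0 0.5 0 0 0; 0 -0.25 0 0.51 0 0 0; 0 -0.3 0 0.52 0 0 0; 0 -0.36 0 0.52 0 0 0; 0 -0.36 0 0.52 0 0 0",
)

```text
time: 26.58
tool_pos: [0.4873, 0.3173, 0.2374]
ee_rot: [3.136, -0.004, 1.376]
wrist_force: [0.2, -0.1, -0.4]
width: 0.0002
```

```bash
python3 - <<'E'
from h import *
o=pose(); s=vision.snapshot("scene"); crop(s,340,0,640,320,1.9,"s6.png"); print(w2c(o["tool_pos"]))
o=get_obs()
for th in (1.25,1.1,.9,.7,.5,.35,.2,.1,0.03,-.01): 
    r=.17; print(th); crel(.1-r*np.cos(th)+.008*np.sin(th)+.0125,.04,.06+r*np.sin(th)+.008*np.cos(th),CY,o)
E
```

```text
t 26.58 p [0.4873 0.3173 0.2374] r [ 3.136 -0.004  1.376] w 0.0002 F [ 0.2 -0.1 -0.4]
[0.09200102 0.03866643]
1.25
(np.float64(0.4811345230245956), np.float64(0.2924662029061356), np.float64(0.2238499641896118), 1.38) -> [-0.106 -0.004  0.051] [ 0.0017 -0.0013 -0.0011] rows 0.7 0.1
1.1
(np.float64(0.476589068001173), np.float64(0.2689323941195299), np.float64(0.21513402018184866), 1.38) -> [-0.202 -0.004  0.086] [ 0.0017 -0.0013 -0.0011] rows 1.3 0.1
0.9
(np.float64(0.471008811145272), np.float64(0.24004096363562674), np.float64(0.1981384543828375), 1.38) -> [-0.32  -0.004  0.153] [ 0.0017 -0.0013 -0.0011] rows 2.1 0.1
0.7
(np.float64(0.4661801097326599), np.float64(0.21504066440343622), np.float64(0.1756357443286834), 1.38) -> [-0.422 -0.004  0.243] [ 0.0017 -0.0013 -0.0011] rows 2.9 0.1
0.5
(np.float64(0.462295468850809), np.float64(0.1949281794603395), np.float64(0.1485230020578375), 1.38) -> [-0.505 -0.005  0.351] [ 0.0017 -0.0013 -0.0011] rows 3.7 0.1
0.35
(np.float64(0.4600962899404711), np.float64(0.18354206834566827), np.float64(0.12580760897020576), 1.38) -> [-0.551 -0.005  0.442] [ 0.0017 -0.0013 -0.0011] rows 4.2 0.1
0.2
(np.float64(0.4585655499491386), np.float64(0.17561675788227196), np.float64(0.10161431885789035), 1.38) -> [-0.584 -0.005  0.538] [ 0.0017 -0.0013 -0.0011] rows 4.8 0.1
0.1
(np.float64(0.4579340313449231), np.float64(0.17234710984919088), np.float64(0.08493171415218499), 1.38) -> [-0.598 -0.006  0.605] [ 0.0017 -0.0013 -0.0011] rows 5.1 0.1
0.03
(np.float64(0.45768152439379156), np.float64(0.17103977091951336), np.float64(0.07309563530441616), 1.38) -> [-0.603 -0.006  0.652] [ 0.0017 -0.0013 -0.0011] rows 5.3 0.1
-0.01
(np.float64(0.4576079519054627), np.float64(0.1706588539676648), np.float64(0.06629962833652499), 1.38) -> [-0.605 -0.006  0.68 ] [ 0.0017 -0.0013 -0.0011] rows 5.5 0.1
```

View pics/s6.png

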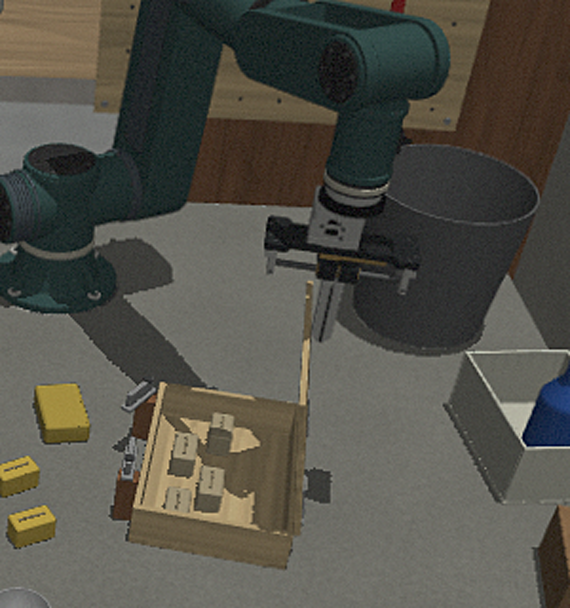

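Call:
servo_tool(
  targets="0 -0.1 0 0.05 0 0 0; 0 -0.2 0 0.09 0 0 0; 0 -0.27 0 0.12 0 0 0; 0 -0.32 0 0.155 0 0 0; 0 -0.37 0 0.2 0 0 0; 0 -0.42 0 0.245 0 0 0; 0 -0.46 0 0.3 0 0 0; 0 -0.505 0 0.355 0 0 0; 0 -0.55 0 0.44 0 0 0; 0 -0.585 0 0.53 0 0 0; 0 -0.595 0 0.59 0 0 0; 0 -0.6 0 0.63 0 0 0",
)

```text
time: 27.63
tool_pos: [0.458, 0.1715, 0.0751]
ee_rot: [3.141, 0.0, 1.378]
wrist_force: [-1.1, -1.1, 1.1]
width: 0.0001
```

```bash
python3 - <<'E'
from h import *
o=pose(); s=vision.snapshot("scene"); crop(s,380,120,560,320,3,"s7.png"); print(w2c(o["tool_pos"]));o=pose()
E
```

```text
t 27.63 p [0.458  0.1715 0.0751] r [3.141 0.    1.378] w 0.0001 F [-1.1 -1.1  1.1]
[-0.05666674  0.0397851 ]
t 27.68 p [0.4569 0.1714 0.0733] r [-3.140e+00  1.000e-03  1.378e+00] w 0.0006 F [-1.2 -0.3 -1. ]
```

View pics/s7.png

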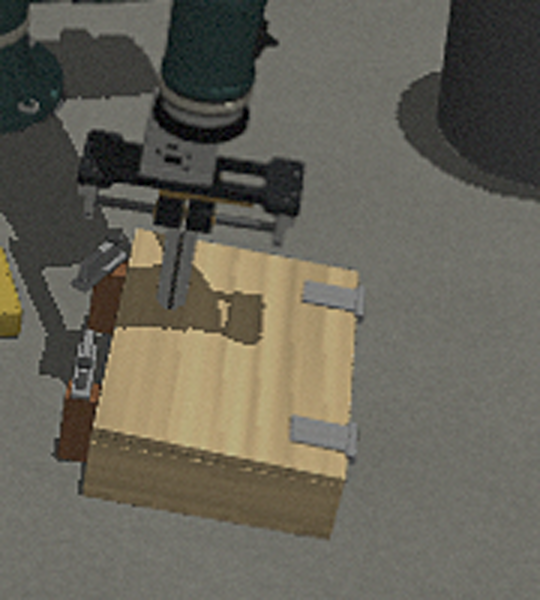

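Nearly shut (tip z≈73 mm). Press the rest gently.

Call:
servo_tool(
  targets="0 0 0 0.01 0 0 0; 0 0 0 0.02 0 0 0; 0 0 0 0.025 0 0 0; 0 0 0 0.03 0 0 0; 0 0 0 0.03 0 0 0; 0 0 0 0.03 0 0 0",
)

```text
time: 28.18
tool_pos: [0.4583, 0.1724, 0.0683]
ee_rot: [3.139, -0.001, 1.379]
wrist_force: [1.3, -0.2, 2.2]
width: 0.0003
```

```bash
python3 - <<'E'
from h import *
o=pose()
E
```

```text
t 28.18 p [0.4583 0.1724 0.0683] r [ 3.139e+00 -1.000e-03  1.379e+00] w 0.0003 F [ 1.3 -0.2  2.2]
```

Call:
servo_tool(
  targets="0 0 0 0.008 0 0 0; 0 0 0 0.012 0 0 0; 0 0 0 0.016 0 0 0; 0 0 0 0.016 0 0 0; 0 0 0 0.016 0 0 0",
)

```text
time: 28.6
tool_pos: [0.4585, 0.1724, 0.068]
ee_rot: [3.138, -0.002, 1.379]
wrist_force: [-6.0, -1.7, 18.8]
width: 0.0004
```

```bash
python3 - <<'E'
from h import *
o=pose()
E
```

```text
t 28.6 p [0.4585 0.1724 0.068 ] r [ 3.138e+00 -2.000e-03  1.379e+00] w 0.0004 F [-6.  -1.7 18.8]
```

Call:
servo_tool(
  targets="0 0 0 -0.1 0 0 0; 0 0 0 -0.3 0 0 0; 0 0 0 -0.45 0 0 0; 0 0 0 -0.45 0 0 0; 0 0.3 -0.3 -0.6 0 0 0; 0 0.3 -0.6 -0.6 0 0 0; 0 0.3 -0.6 -0.6 0 0 0; 0 0.3 -0.6 -0.6 0 0 0; 0 0.3 -0.6 -0.6 0 0 0",
)

```text
time: 29.35
tool_pos: [0.3205, 0.2769, 0.2149]
ee_rot: [-3.141, -0.004, 1.385]
wrist_force: [-0.2, 0.4, -0.3]
width: 0.0002
```

```bash
python3 - <<'E'
from h import *
o=pose(); s=vision.snapshot("top"); crop(s,40,180,240,360,4,"t5.png"); print(w2c(o["tool_pos"]))
w=vision.snapshot("wrist"); cv2.imwrite("pics/w15.png",w["image"][:,:,::-1])
for n,yy in(("A",.085),("B",-.085)):
    print(n,((proj(s,[[*c2w(-.115,yy),.097]])-(40,180))*4).round(0))
E
```

```text
t 29.35 p [0.3205 0.2769 0.2149] r [-3.141 -0.004  1.385] w 0.0002 F [-0.2  0.4 -0.3]
[0.02074828 0.19481964]
A [[674. 571.]]
B [[718. 250.]]
```

View pics/t5.png

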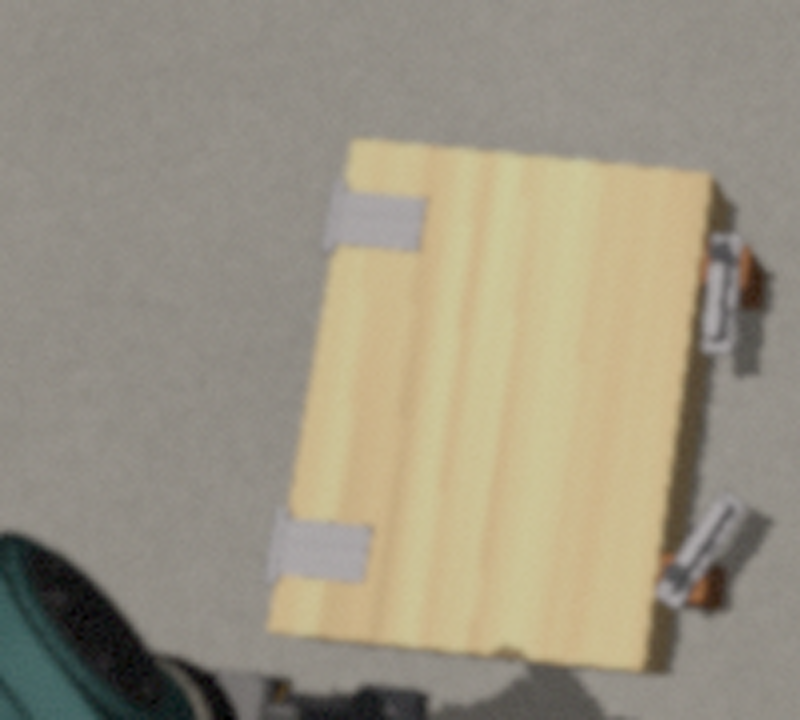

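View pics/w15.png

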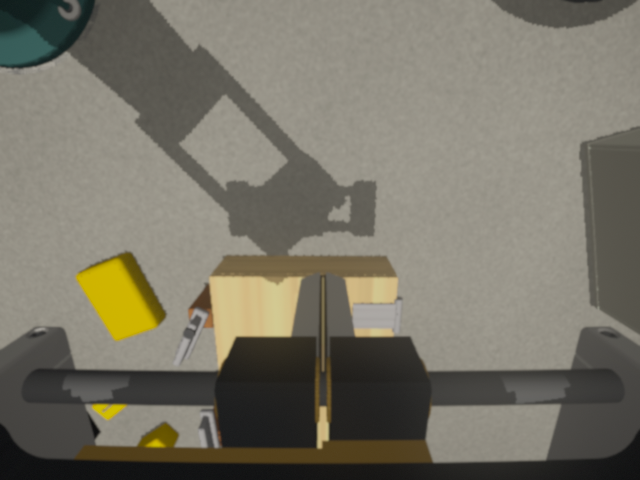

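```bash
python3 - <<'E'
from h import *
o=pose(); crel(-.165,.075,.20); crel(-.165,.075,.15)
E
```

```text
t 29.45 p [0.3232 0.2752 0.2139] r [ 3.140e+00 -1.000e-03  1.383e+00] w 0.0004 F [ 0.9 -0.2  0.1]
(np.float64(0.40287024805793037), np.float64(0.07181722983589822), 0.2, 1.38) -> [-0.74   0.465  0.055] [ 0.0005 -0.0004  0.001 ] rows 5.2 0.0
(np.float64(0.40287024805793037), np.float64(0.07181722983589822), 0.15, 1.38) -> [-0.74   0.464  0.255] [ 0.0005 -0.0004  0.001 ] rows 5.5 0.0
```

Call:
servo_tool(
  targets="0 -0.74 0.465 0.05 0 0 0; 0 -0.74 0.465 0.05 0 0 0; 0 -0.74 0.465 0.05 0 0 0; 0 -0.74 0.465 0.05 0 0 0; 0 -0.74 0.465 0.1 0 0 0; 0 -0.74 0.465 0.2 0 0 0; 0 -0.74 0.465 0.255 0 0 0; 0 -0.74 0.465 0.255 0 0 0; 0 -0.74 0.465 0.255 0 0 0",
)

```text
time: 30.2
tool_pos: [0.4029, 0.0691, 0.1482]
ee_rot: [-3.139, 0.001, 1.377]
wrist_force: [0.9, 0.0, -0.1]
width: 0.0007
```

```bash
python3 - <<'E'
from h import *
o=pose(); print(w2c(o["tool_pos"])); w=vision.snapshot("wrist"); cv2.imwrite("pics/w16.png",w["image"][:,:,::-1]); crel(-.158,.062,.083)
E
```

```text
t 30.2 p [0.4029 0.0691 0.1482] r [-3.139e+00  1.000e-03  1.377e+00] w 0.0007 F [ 0.9  0.  -0.1]
[-0.16764254  0.07442278]
(np.float64(0.4169618297718559), np.float64(0.07622487374163289), 0.083, 1.38) -> [0.036 0.047 0.266] [-0.0001  0.0001 -0.0006] rows 1.6 0.0
```

View pics/w16.png

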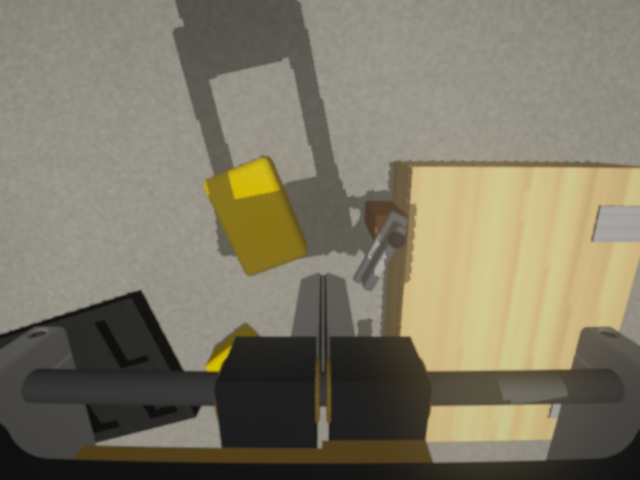

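Call:
servo_tool(
  targets="0 0.02 0.035 0.1 0 0 0; 0 0.02 0.035 0.2 0 0 0; 0 0.02 0.035 0.262 0 0 0; 0 0.02 0.035 0.262 0 0 0; 0 0.02 0.035 0.262 0 0 0",
)

```text
time: 30.67
tool_pos: [0.4131, 0.0741, 0.0847]
ee_rot: [3.141, -0.0, 1.38]
wrist_force: [1.0, -0.8, 1.1]
width: 0.0004
```

```bash
python3 - <<'E'
from h import *
vision.snapshot("top"); o=pose(); print(w2c(o["tool_pos"]))
for sgn,y0,n in((1,.085,"A"),):
  for a in(-.5,-.2,.1,.4,.7,1.0,1.3,1.571):
    h=.0125*abs(np.cos(a))+.008*abs(np.sin(a))+.004-.003
    q=np.array([-.115,.085])+.028*np.array([np.sin(a),-np.cos(a)])-h*np.array([np.cos(a),np.sin(a)])
    print(a,q.round(3)); crel(q[0],q[1],.083,CY,o)
E
```

```text
t 30.72 p [0.4139 0.0741 0.0857] r [ 3.139e+00 -1.000e-03  1.380e+00] w 0.0006 F [-0.5 -0.6  0.1]
[-0.16070033  0.06463121]
-0.5 [-0.142  0.068]
(np.float64(0.4140441503722689), np.float64(0.09278441103526225), 0.083, 1.38) -> [ 0.074 -0.014  0.011] [ 0.0008 -0.0002  0.0001] rows 0.5 0.0
-0.2 [-0.135  0.061]
(np.float64(0.4227697270897343), np.float64(0.09841909358053826), 0.083, 1.38) -> [0.102 0.016 0.011] [ 0.0008 -0.0002  0.0001] rows 0.6 0.0
0.1 [-0.126  0.056]
(np.float64(0.4291275968270012), np.float64(0.1060899309842453), 0.083, 1.38) -> [0.137 0.036 0.011] [ 0.0008 -0.0002  0.0001] rows 0.9 0.0
0.4 [-0.118  0.053]
(np.float64(0.43316902451455275), np.float64(0.11333353025967052), 0.083, 1.38) -> [0.169 0.046 0.011] [ 0.0008 -0.0002  0.0001] rows 1.1 0.0
0.7 [-0.109  0.053]
(np.float64(0.43464190255557134), np.float64(0.1227351671607154), 0.083, 1.38) -> [0.207 0.045 0.011] [ 0.0008 -0.0002  0.0001] rows 1.3 0.0
1.0 [-0.099  0.058]
(np.float64(0.43233959270051125), np.float64(0.1330748618690983), 0.083, 1.38) -> [0.246 0.028 0.011] [ 0.0008 -0.0002  0.0001] rows 1.5 0.0
1.3 [-0.091  0.066]
(np.float64(0.4257951137622239), np.float64(0.1425082105654282), 0.083, 1.38) -> [ 0.278 -0.005  0.011] [ 0.0008 -0.0002  0.0001] rows 1.7 0.0
1.571 [-0.087  0.076]
(np.float64(0.41667762698608807), np.float64(0.14859384452098953), 0.083, 1.38) -> [ 0.295 -0.045  0.011] [ 0.0008 -0.0002  0.0001] rows 1.8 0.0
```

Call:
servo_tool(
  targets="0 0.074 -0.01 0.01 0 0 0; 0 0.1 0.016 0.01 0 0 0; 0 0.137 0.036 0.01 0 0 0; 0 0.169 0.046 0.01 0 0 0; 0 0.207 0.045 0.01 0 0 0; 0 0.246 0.028 0.01 0 0 0; 0 0.278 -0.005 0.01 0 0 0; 0 0.29 -0.025 0.01 0 0 0; 0 0.295 -0.045 0.01 0 0 0; 0 0.295 -0.045 0.01 0 0 0",
)

```text
time: 31.55
tool_pos: [0.418, 0.1487, 0.082]
ee_rot: [3.133, -0.002, 1.38]
wrist_force: [7.7, -2.5, -4.6]
width: 0.0001
```

```bash
python3 - <<'E'
from h import *
o=pose(); print(w2c(o["tool_pos"])); w=vision.snapshot("wrist"); cv2.imwrite("pics/w17.png",w["image"][:,:,::-1]); s=vision.snapshot("scene"); crop(s,380,120,560,320,3,"s8.png")
E
```

```text
t 31.55 p [0.418  0.1487 0.082 ] r [ 3.133e+00 -2.000e-03  1.380e+00] w 0.0001 F [ 7.7 -2.5 -4.6]
[-0.08662392  0.07469818]
```

View pics/w17.png

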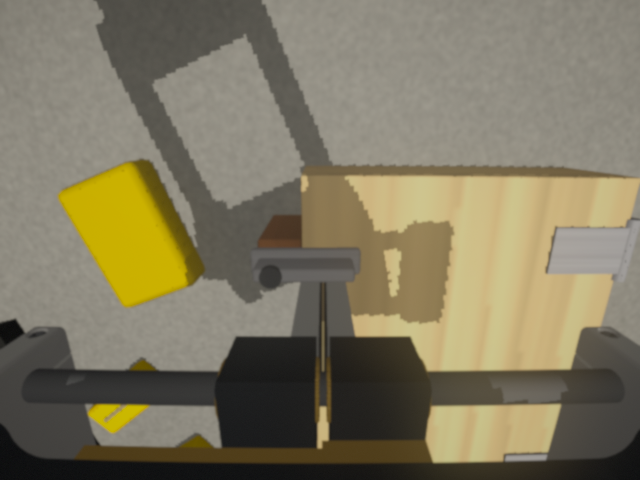

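View pics/s8.png

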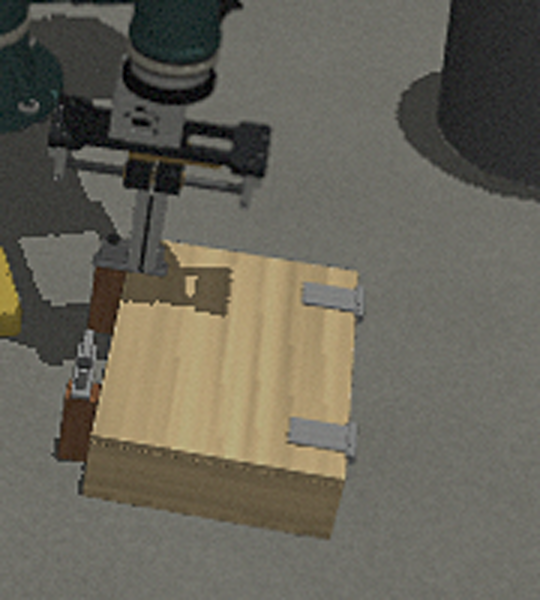

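Call:
servo_tool(
  targets="0 0 0.05 0 0 0 0; 0 0 0.12 0 0 0 0; 0 0 0.12 -0.1 0 0 0; 0 0 0.12 -0.25 0 0 0; 0 -0.15 0.3 -0.3 0 0 0; 0 -0.3 0.5 -0.3 0 0 0; 0 -0.3 0.5 -0.3 0 0 0; 0 -0.3 0.5 -0.3 0 0 0",
)

```text
time: 32.32
tool_pos: [0.5273, 0.0473, 0.1569]
ee_rot: [3.138, 0.0, 1.375]
wrist_force: [-0.8, -0.4, -1.6]
width: 0.0005
```

```bash
python3 - <<'E'
from h import *
o=pose(); print(w2c(o["tool_pos"])); w=vision.snapshot("wrist"); cv2.imwrite("pics/w18.png",w["image"][:,:,::-1]); crel(-.162,-.057,.083); crel(-.162,-.057,.12)
E
```

```text
t 32.32 p [0.5273 0.0473 0.1569] r [3.138 0.    1.375] w 0.0005 F [-0.8 -0.4 -1.6]
[-0.16551265 -0.05178473]
(np.float64(0.5330438365609753), np.float64(0.049730200695701166), 0.083, 1.38) -> [0.006 0.031 0.293] [-0.0001 -0.0005 -0.0014] rows 1.8 0.0
(np.float64(0.5330438365609753), np.float64(0.049730200695701166), 0.12, 1.38) -> [0.006 0.031 0.145] [-0.0001 -0.0005 -0.0014] rows 0.9 0.0
```

View pics/w18.png

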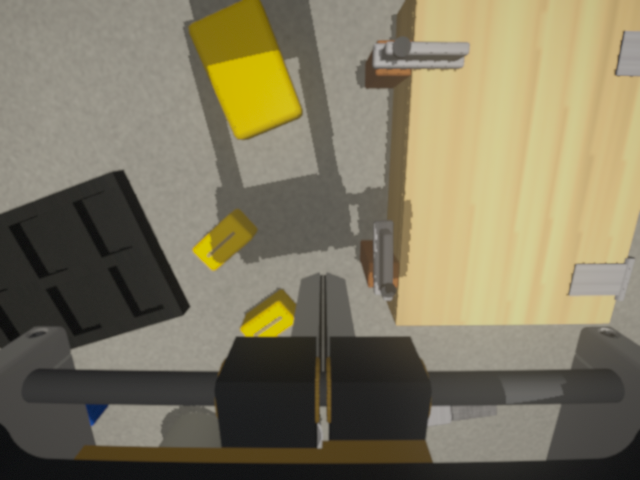

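Call:
servo_tool(
  targets="0 0 0.02 0.1 0 0 0; 0 0 0.02 0.2 0 0 0; 0 0 0.02 0.29 0 0 0; 0 0 0.02 0.29 0 0 0; 0 0 0.02 0.29 0 0 0",
)

```text
time: 32.78
tool_pos: [0.5269, 0.0514, 0.0828]
ee_rot: [-3.137, -0.001, 1.381]
wrist_force: [0.0, 0.5, 1.3]
width: 0.0005
```

```bash
python3 - <<'E'
from h import *
vision.snapshot("top"); o=pose(); print(w2c(o["tool_pos"]))
for a in(0,.3,.6,.9,1.2,1.4,1.571):
    h=.0125*abs(np.cos(a))+.008*abs(np.sin(a))+.004-.003
    q=np.array([-.115,-.085])+.028*np.array([np.sin(a),np.cos(a)])-h*np.array([np.cos(a),-np.sin(a)])
    print(a,q.round(3)); crel(q[0],q[1],.083,CY,o)
E
```

```text
t 32.83 p [0.5285 0.0511 0.0846] r [-3.141e+00 -1.000e-03  1.380e+00] w 0.0006 F [-0.1  0.3 -0.7]
[-0.16152426 -0.052257  ]
0 [-0.128 -0.057]
(np.float64(0.5393968044094528), np.float64(0.08262229396317519), 0.083, 1.38) -> [0.132 0.019 0.007] [-0.0001 -0.0003  0.0001] rows 0.8 0.0
0.3 [-0.121 -0.054]
(np.float64(0.5375399462725714), np.float64(0.09026543797515488), 0.083, 1.38) -> [0.161 0.006 0.007] [-0.0001 -0.0003  0.0001] rows 1.0 0.0
0.6 [-0.112 -0.053]
(np.float64(0.5385005431034525), np.float64(0.09933734214730625), 0.083, 1.38) -> [0.197 0.003 0.007] [-0.0001 -0.0003  0.0001] rows 1.2 0.0
0.9 [-0.102 -0.056]
(np.float64(0.5431815256381677), np.float64(0.10845957783987834), 0.083, 1.38) -> [0.236 0.014 0.007] [-0.0001 -0.0003  0.0001] rows 1.4 0.0
1.2 [-0.094 -0.063]
(np.float64(0.5516600441334673), np.float64(0.11579015726404528), 0.083, 1.38) -> [0.272 0.042 0.007] [-0.0001 -0.0003  0.0001] rows 1.6 0.0
1.4 [-0.089 -0.069]
(np.float64(0.5590028315876906), np.float64(0.1187819225987608), 0.083, 1.38) -> [0.289 0.069 0.007] [-0.0001 -0.0003  0.0001] rows 1.8 0.0
1.571 [-0.087 -0.076]
(np.float64(0.5659255635900774), np.float64(0.11976724066253706), 0.083, 1.38) -> [0.298 0.095 0.007] [-0.0001 -0.0003  0.0001] rows 1.9 0.0
```

Call:
servo_tool(
  targets="0 0.08 0.019 0.008 0 0 0; 0 0.132 0.019 0.008 0 0 0; 0 0.161 0.006 0.008 0 0 0; 0 0.197 0.003 0.008 0 0 0; 0 0.236 0.014 0.008 0 0 0; 0 0.272 0.042 0.008 0 0 0; 0 0.289 0.069 0.008 0 0 0; 0 0.298 0.095 0.008 0 0 0; 0 0.298 0.095 0.008 0 0 0; 0 0.298 0.095 0.008 0 0 0",
)

```text
time: 33.67
tool_pos: [0.5588, 0.1192, 0.0822]
ee_rot: [-3.122, 0.004, 1.38]
wrist_force: [-21.9, -2.0, 13.8]
width: 0.0005
```

```bash
python3 - <<'E'
from h import *
o=pose(); print(w2c(o["tool_pos"])); w=vision.snapshot("wrist"); cv2.imwrite("pics/w19.png",w["image"][:,:,::-1])
E
```

```text
t 33.67 p [0.5588 0.1192 0.0822] r [-3.122  0.004  1.38 ] w 0.0005 F [-21.9  -2.   13.8]
[-0.08887574 -0.06914931]
```

View pics/w19.png

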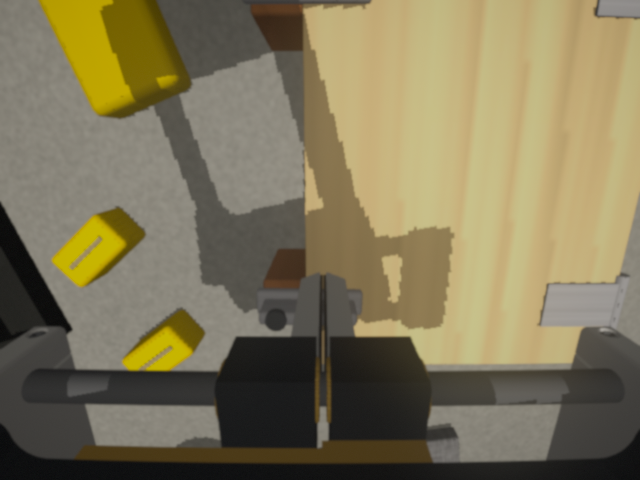

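Call:
servo_tool(
  targets="0 0 -0.08 0 0 0 0; 0 0 -0.15 0 0 0 0; 0 0 -0.15 -0.1 0 0 0; 0 0 -0.15 -0.3 0 0 0; 0 0 -0.15 -0.6 0 0 0; 0 0 -0.15 -0.7 0 0 0; 0 -0.2 -0.5 -0.7 0 0 0; 0 -0.2 -0.9 -0.7 0 0 0; 0 -0.2 -0.9 -0.7 0 0 0; 0 -0.2 -0.9 -0.7 0 0 0; 0 -0.2 -0.9 -0.7 0 0 0; 0 -0.2 -0.9 -0.7 0 0 0",
)

```text
time: 34.72
tool_pos: [0.3337, 0.1133, 0.2602]
ee_rot: [3.136, -0.004, 1.382]
wrist_force: [1.0, 0.0, 0.5]
width: -0.0001
```

```bash
python3 - <<'E'
from h import *
o=pose(); s=vision.snapshot("scene"); cv2.imwrite("pics/s9.png",s["image"][:,:,::-1]); crop(s,380,160,540,310,4,"s9c.png"); s=vision.snapshot("top"); crop(s,40,180,240,360,4,"t9.png"); cv2.imwrite("pics/t9f.png",s["image"][:,:,::-1])
E
```

```text
t 34.72 p [0.3337 0.1133 0.2602] r [ 3.136 -0.004  1.382] w -0.0001 F [1.  0.  0.5]
```

View pics/s9c.png

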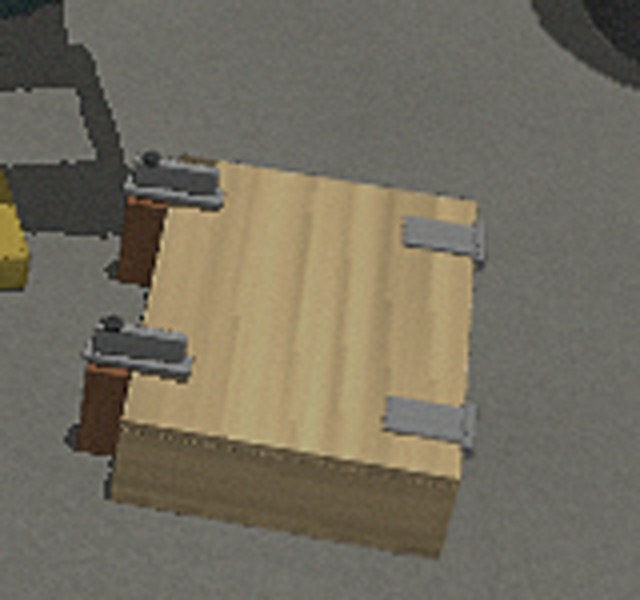

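View pics/t9.png

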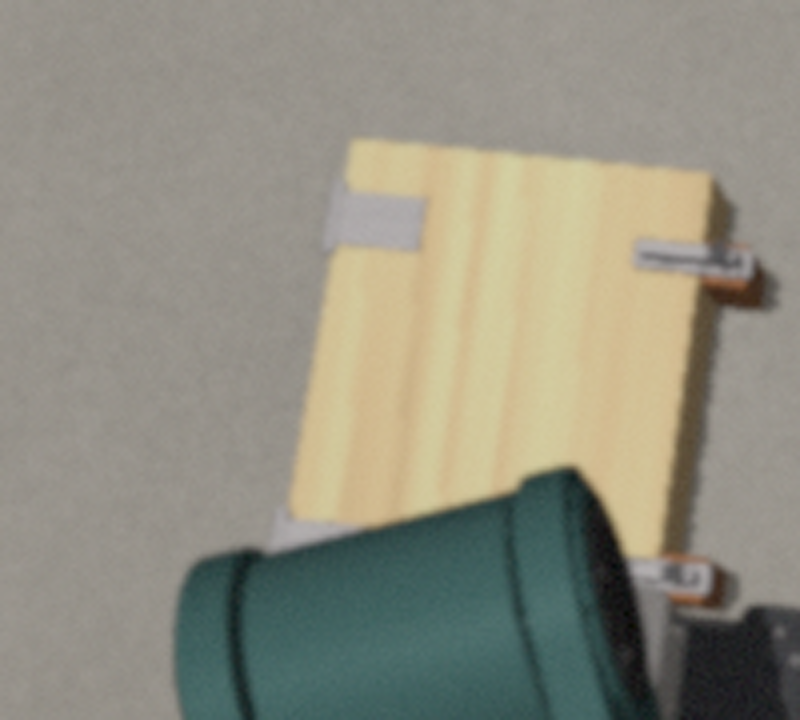

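View pics/t9f.png

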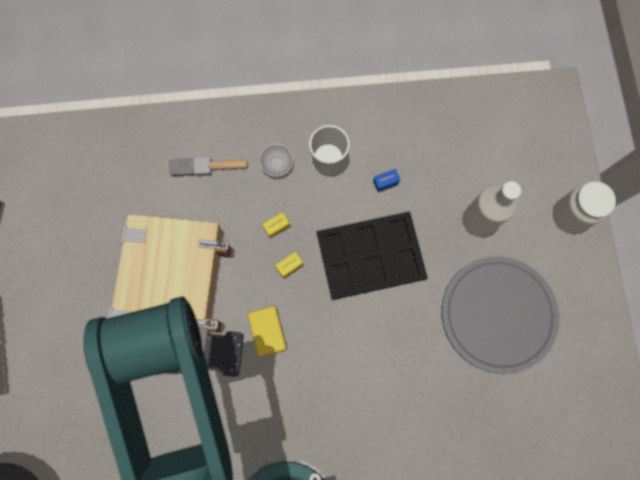

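```bash
python3 - <<'E'
from h import *
print(robot.close_job()); pose()
E
```

```text
the job is handed in; nothing more can be done
None
the job is handed in; nothing more can be done
```

The job is done and handed in at about 35 s of the 208 s allowed. No verdict came back.

- **Blocks:** I lifted all four cream soap blocks from the mould and laid them flat and apart on the case floor. The wrist picture taken just before closing the lid showed all four. The mould is now empty. The two yellow look-alikes and the blue one were left alone.
- **Lid:** I pushed it down until the fingertip stopped 68 mm above the table with about 19 N on it, which is the lid's shut height.
- **Turnbuttons:** With the lid shut, I turned A and then B to their stops. The last scene view shows both bars square across the lid. The arm hid part of A in the last top view.
- **The rest:** The bystanders look unmoved between the first and last top pictures, and the gripper was clear of everything at the end.

No check failed. The highest force I saw was about 22 N sideways, with button B at its stop. I could not read the joint angles directly, so "shut" and "square" are judged from the pictures, heights and forces. The blocks could not be seen once the lid was shut.

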